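Pack tested modules, roll the carton into the dispatch bay and scan both labels

ROBOT

A 7-joint arm with a two-finger parallel gripper is mounted at the origin on the work surface. World frame = base frame: x ahead of the robot, y to its left, z up, the work surface at z = 0. Lengths are in m, angles in rad, forces in N, time in s.
With the tool pointing down it reaches from about 0.35 to 0.9 m from the base axis. Payload 8.1 kg.
Tool frame: the origin (TCP) lies at the very end of the fingers, on their centre line; the grasp point (between the pads) lies 19 mm behind it; z points along the fingers, y is the line along which they close (so a half turn about z gives the same grasp; the last joint's range is limited). The gripper opens to 92 mm and grips with 3 to 60 N. Pads are 19 mm wide; open, the fingers measure 130 mm over their backs; the gripper's body (75 mm by 190 mm) begins 47 mm behind the grasp point.
Start: joints at [-1.34, 0.434, 0.025, 1.573, -0.012, 1.134, -0.075], TCP at [0.205, 0.591, 0.227] pointing down, gripper open.
Joint ranges: [-2.62, 2.62], [-0.44, 2.09], [-1.27, 1.32], [0.08, 2.57], [-1.32, 4.46], [0.12, 2], [-2.74, 2.74]. Speed limits (rad/s): [2.22, 2.22, 3.01, 3.01, 3.14, 3.14, 3.14].

INTERFACE

Orientations are given as a rotation vector (axis times angle).
In Python, from cell import arm gives the robot as it stands.
- The arm moves only by the tool drive_tool, never from a script. Its argument "targets" is a list of rows, each a list of 7 numbers: the turn, a rotation vector about the world's x, y, z in units of 5 degrees (1.0 is 5 degrees), then the shift along the world's x, y, z in units of 40 mm (1.0 is 40 mm), then the opening, from 0 (shut) to 1 (fully open). In form: [[wx, wy, wz, dx, dy, dz, fingers], ...]. A call has 1 to 5 rows; each row is the pose to reach, as a shift and turn from the pose commanded when the call began; what a row does not reach only later rows make up. A row lasts 1/10 s, in which the tool goes at most 50 mm and 8.59 degrees, less where a joint would pass 70% of its speed; a pose out of reach is approached as far as the arm can. A call with a gripper value outside its range is refused whole. The fingers move at their own pace and stop on an object; "force" is the grip in N (left out, the last holds). Time passes only in rows, so rows that repeat a pose let the fingers close. It gives the time, the measured TCP pose, the force, the opening and the grip force at its end, in the units of the state.
- arm.observe(): the state, without advancing time (a new reading comes with each control period).
- arm.get_image(name): name is "scene" or "top" or "wrist"; returns a dict with "pixels" (384x512x3 uint8, red, green, blue), "intrinsics" (3x3 intrinsics, pixels), "k1" (the pictures are not rectified: a ray, as slopes to the right and down, at radius r is drawn at 1 + k1 r^2 times it, then the intrinsics apply), "rvec" (rotation vector, rad) and "tvec" (3), from world to camera coordinates, as OpenCV has them; the wrist camera has in their place "mount" (4x4, takes a point from camera to tool coordinates, whose origin is the TCP and whose axes are the flange's). Camera axes: x right, y down, z forward; pixel columns grow to the right and rows downward; lengths in m; the calibration is good to about 2 mm. A picture is of the moment at which its call begins: read the wrist's pose just before it. There is no depth.
- arm.sign_off(): hands the job in; it is judged then, once.
The state is a dict: "clock": time; "joints": joint angles; "dq": joint speeds; "joint_efforts": joint torques, N m; "position": TCP position; "ee_rot": TCP orientation; "force": force on the tool from outside, world axes, zero at the start; "ft_torque": the same for the moment, N m; "width": opening from 0.0 (shut) to 1.0 (fully open); "gripper_force": force on a finger pad.
Only numpy, scipy, OpenCV 4.12 (cv2) and the standard library are available. Lean on these libraries where they do the work, as an engineer would, in place of code of your own. Each camera call takes 0.05 s, during which the arm holds its last target. There are 200 camera calls.

TASK

Pack all the tested modules that lie on the bench into the carton while it waits at the open end of the roller track, each flat on the carton floor with its handle up. Then push the loaded carton along the rollers, without lifting it, fully home against the end stop of the bay. Then take the scanner from its cradle, hold it still about 10 cm straight above the carton's label for two seconds, window down and its handle in line with the track, next do the same above the bay's own label behind the end stop, put it back in the cradle the way it lay, and leave the other things on the bench undisturbed.

Things in the scene. Friction and masses are not known exactly. Their poses are not given: they have to be found in the camera images.
- track: Fixed roller track, 580 mm along its own y, 162 mm wide. Origin on the bench under mid-width. 15 free steel rollers (30 mm across, 38.5 mm apart), tops at z = 0.055, between side rails (inner faces x = +-0.071, tops z = 0.075). Open at the +y end (y = +0.245); the carton travels to -y. The rollers drag a little: the carton takes about 3 to 5 N to move and does not coast far.
- bay_stop (a point): Middle of the face of the bay's end stop (track frame 0, -0.330, 0.075), a cross plate of the track's full width. The dispatch bay is the last 295 mm of the track: dark steel cheeks on both rails (y = -0.04 to -0.335, tops z = 0.097), open on top.
- bay_label (a point): Centre of the bay's own white barcode label (80 x 40 mm), flat on a small steel shelf 110 x 64 mm just behind the end stop: (0, -0.372, 0.097) in the track's frame.
- bay_home (a point): Where the carton's origin lies when the carton is fully home in the bay, touching the end stop (track frame 0, -0.185, 0.055).
- carton: Loose cardboard carton on the rollers, 132 (x) x 290 (y, along the track) x 50 mm high, 0.35 kg; origin at the centre of its underside. Open compartment from y = -0.091 to +0.141, 124 mm wide, walls and floor 4 mm thick; the 54 mm at its -y end (towards the bay) is a closed deck. Four modules fit side by side, long axis across the carton, 52 mm apart.
- push_face (a point): Middle of the outer face of the carton's +y end wall, the one to push on: (0, 0.145, 0.025) in the carton's frame.
- label (a point): Centre of the white barcode label (80 x 42 mm) flat on the carton's deck, at (0, -0.118, 0.050) in the carton's frame.
- module0: Grey plug-in electronics module, 100 mm (x) x 42 mm (y) x 26 mm high body with an upright black bar handle in the middle of its top: 60 mm long (x), 16 mm thick (y), from z = 0.026 to z = 0.056. Origin at the centre of its underside. About 0.18 kg. Three or four of the identical modules are there.
- module1: Grey plug-in electronics module, 100 mm (x) x 42 mm (y) x 26 mm high body with an upright black bar handle in the middle of its top: 60 mm long (x), 16 mm thick (y), from z = 0.026 to z = 0.056. Origin at the centre of its underside. About 0.18 kg. Three or four of the identical modules are there.
- module2: Grey plug-in electronics module, 100 mm (x) x 42 mm (y) x 26 mm high body with an upright black bar handle in the middle of its top: 60 mm long (x), 16 mm thick (y), from z = 0.026 to z = 0.056. Origin at the centre of its underside. About 0.18 kg. Three or four of the identical modules are there.
- module3: Grey plug-in electronics module, 100 mm (x) x 42 mm (y) x 26 mm high body with an upright black bar handle in the middle of its top: 60 mm long (x), 16 mm thick (y), from z = 0.026 to z = 0.056. Origin at the centre of its underside. About 0.18 kg. Three or four of the identical modules are there.
- scanner: Black hand scanner, 0.22 kg. Origin at the centre of the window under its head; the beam leaves along its own -z. Head 46 (x) x 44 (y) x 66 mm high. Handle: a bar 26 mm wide (x), from the head to y = +0.170, underside z = 0.034, top z = 0.060; it balances near y = +0.07. In the cradle the handle is free between the forks from y = 0.045 to 0.125.
- cradle: Fixed scanner cradle: base 90 x 130 x 8 mm, origin on the bench in its middle, two upright forks 8 mm thick at y = -0.045 and +0.045. The scanner's handle lies along y on saddles 85 mm above the bench, head beyond the -y fork, with 4 mm play to each side (12 mm at the top) between flared prongs (tops 107 mm above the bench).
- cradle_park (a point): Where the scanner's origin lies when it rests in the cradle: (0, -0.085, 0.051) in the cradle's frame, axes parallel to the cradle's.
- screwdriver: Bystander: a red-handled screwdriver lying on the right, beyond the bay; leave alone.
- spool: Bystander: solder wire spool, 64 mm across, 52 mm high, beyond the track; leave alone.
- parts_box: Bystander: clear divided parts box 110 x 220 x 45 mm, beyond the track; leave alone.
- flux_bottle: Bystander: white bottle 54 mm across, 120 mm high, at the left; leave alone.
Things that resemble listed ones, but are neither listed nor needed, are in the scene too. What is shaped like the module3 but green or yellow is not meant.

How it is judged:
By the outcome, as a careful person would: the job done as asked, in the order asked, and still so for the second after the job is handed in, with the robot touching nothing.
Of module0, module1, module2, module3 only 3 to 4 are there at a start; the rules pass over those that are not, and their reading is None.
At some moment in a run one of module0, module1, module2, module3 may be knocked a few centimetres aside while the robot is not near it.
Once in a run the grip may slacken for a moment while it holds something.
It also fails if it takes over 210 s, if anything falls off the work surface, if the arm or the gripper's body presses on something with over 40 N, if the wrist force passes 120 N, or if a joint passes its speed limit or range.

## Working session

There is one attempt and no reset: what is moved stays moved. The work goes in short steps, Python scripts to look and compute and a tool call to move; the robot and the scene stay as the last step left them, time stands still between calls to the robot, and variables do not carry over. Pictures are saved under pics/ and viewed, at most 14 in all, crops included, and the job is handed in when it is done.

Besides the shell and the picture viewer there is one more tool, called after "Request:" as name(argument=value, ...), one argument or row to a line, values as JSON. drive_tool: Moves the arm, as the interface text tells. Its arguments: {"type":"object","properties":{"targets":{"type":"array"},"force":{"type":"number"}},"required":["targets"]}

```bash
ls; mkdir -p pics; cat > h.py <<'E'
import numpy as np, cv2
from scipy.spatial.transform import Rotation as R
from cell import arm
def snap(n,f=None):
    s=arm.observe(); d=arm.get_image(n); d['s']=s
    if f: cv2.imwrite('pics/'+f,d['pixels'][:,:,::-1])
    return d
def campose(d):
    if 'mount' in d and d.get('mount') is not None:
        T=np.eye(4); T[:3,:3]=R.from_rotvec(d['s']['ee_rot']).as_matrix(); T[:3,3]=d['s']['position']
        M=T@np.array(d['mount']); return M[:3,:3],M[:3,3]
    Rm=R.from_rotvec(np.ravel(d['rvec'])).as_matrix(); return Rm.T,-Rm.T@np.ravel(d['tvec'])
def ray(d,u,v):
    K=np.array(d['intrinsics']); p=cv2.undistortPoints(np.array([[[u,v]]],float),K,np.array([d['k1'],0,0,0,0.]))[0,0]
    Rc,o=campose(d); return o,Rc@np.array([p[0],p[1],1])
def onz(d,u,v,z):
    o,r=ray(d,u,v); return o+r*(z-o[2])/r[2]
def proj(d,P):
    Rc,o=campose(d); q=(np.array(P)-o)@Rc; x,y=q[0]/q[2],q[1]/q[2]; f=1+d['k1']*(x*x+y*y)
    K=np.array(d['intrinsics']); return K[0,0]*x*f+K[0,2],K[1,1]*y*f+K[1,2]
E
python3 - <<'E'
from h import *
import pickle
D={n:snap(n) for n in('scene','top','wrist')}
pickle.dump(D,open('d0.pkl','wb'))
for n in('scene','top'): cv2.imwrite(f'pics/{n}0.png',cv2.resize(D[n]['pixels'][:,:,::-1],(800,600),interpolation=cv2.INTER_CUBIC)); print(n,campose(D[n])[1],D[n]['k1'])
print(D['wrist']['mount'],arm.observe())
E
```

```text
pics
scene [1.0373802  0.25396193 0.89586665] 0.0068444889907738
top [ 0.39566011 -0.00351941  1.41701103] -0.05033157729490237
[[-3.49292517e-05 -9.50550289e-01 -3.10570679e-01  8.35163151e-02]
 [ 9.99999975e-01 -1.01958300e-04  1.99591413e-04  1.90240132e-03]
 [-2.21386934e-04 -3.10570664e-01  9.50550269e-01 -1.57047748e-01]
 [ 0.00000000e+00  0.00000000e+00  0.00000000e+00  1.00000000e+00]] {'clock': 0.15, 'joints': array([-1.33958775,  0.43510898,  0.0250042 ,  1.57383559, -0.01158636,
        1.13397975, -0.07507695]), 'dq': array([ 1.59895437e-04, -2.75488370e-03, -7.92118574e-05, -2.01584205e-03,
       -1.67013709e-04,  1.24772815e-03,  3.44934525e-04]), 'joint_efforts': array([ 1.39377527e-03, -6.68247056e+01,  9.85435992e-01, -3.14689314e+01,
       -6.06079143e-02,  3.94329149e-02,  9.30897181e-05]), 'position': array([0.20472375, 0.59014295, 0.2261173 ]), 'ee_rot': array([-5.22006752e-01, -3.09785639e+00,  1.86195472e-03]), 'force': array([ 0.913017  , -0.40867099, -0.12973242]), 'ft_torque': array([-0.03545868,  0.06866305,  0.01030622]), 'gripper_force': 0.0, 'width': 0.9987525745221921}
```

View pics/top0.png

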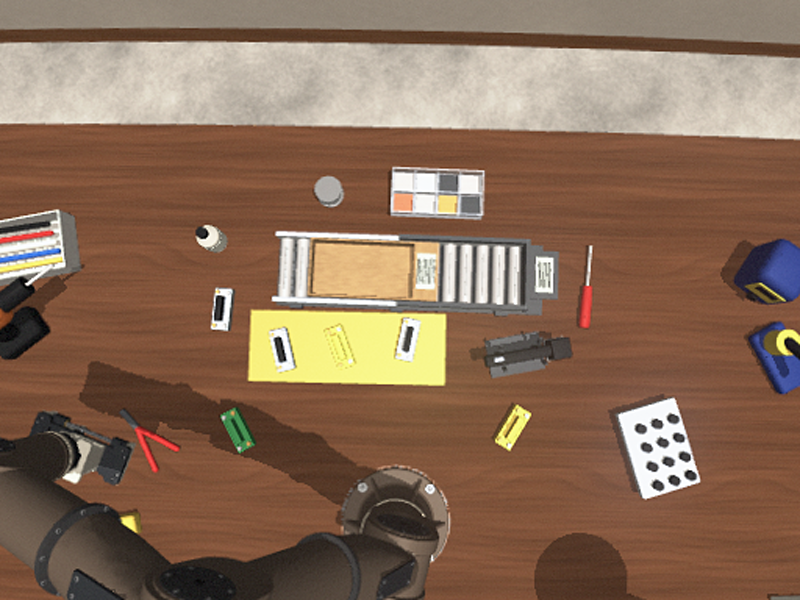

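View pics/scene0.png

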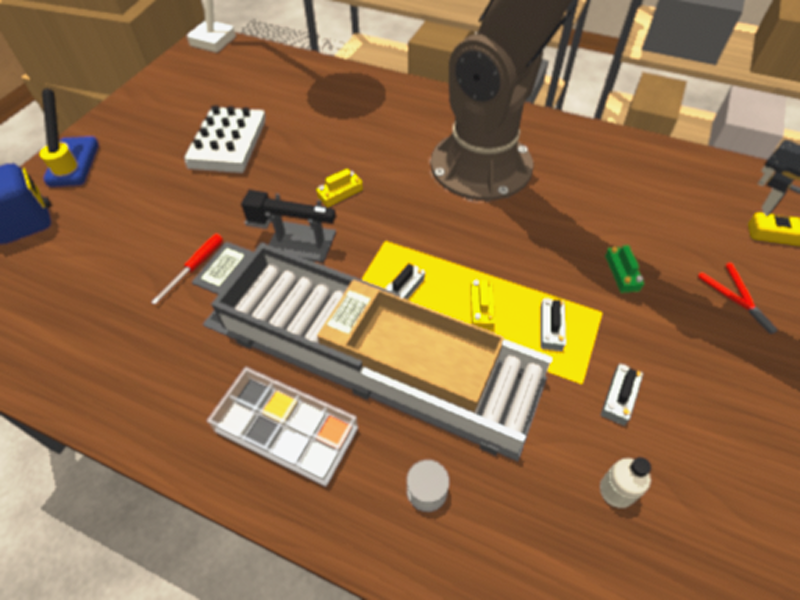

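Top view (800x600 px): robot base (395,520), track runs horizontally (275–555, 240–310), with the carton at its left part. Grey/white modules with a black handle are at (222,309), (283,349) and (407,339). Look-alikes: yellow (340,346), (512,427) and (130,522); green (238,430). Scanner in cradle at (525,350), head to the right. The arm may hide a fourth module.

```bash
cat > det.py <<'E'
from h import *
def modules(d,z=0.026,amin=60,amax=100000,lo=150):
    im=d['pixels']; hsv=cv2.cvtColor(im,cv2.COLOR_RGB2HSV)
    m=((hsv[...,1]<60)&(hsv[...,2]>lo)).astype(np.uint8)
    out=[]
    for c in cv2.findContours(m,cv2.RETR_EXTERNAL,cv2.CHAIN_APPROX_NONE)[0]:
        if cv2.contourArea(cv2.convexHull(c))<amin: continue
        W=np.array([onz(d,u,v,z)[:2] for u,v in c[:,0,:]],np.float32)
        (cx,cy),(a,b),ang=cv2.minAreaRect(W*1000)
        if a<b: ang+=90; a,b=b,a
        out.append((np.round(c[:,0].mean(0)),round(cx),round(cy),round(a),round(b),round((ang+90)%180-90,1)))
    return out
E
python3 - <<'E'
from det import *
import pickle
D=pickle.load(open('d0.pkl','rb'))
for n in('top','scene'):
    print(n)
    for o in modules(D[n]):
        if o[3]<320: print(o)
t=D['top']['pixels']; cv2.imwrite('pics/crop.png',cv2.resize(t[140:250,130:390,::-1],None,fx=3,fy=3,interpolation=cv2.INTER_CUBIC))
cv2.imwrite('pics/w0.png',D['wrist']['pixels'][:,:,::-1])
E
```

```text
top
(array([ 50., 295.]), 120, 751, 100, 39, -20.2)
(array([421., 287.]), 184, -615, 207, 146, 17.2)
(array([180., 224.]), 396, 277, 100, 43, 15.5)
(array([261., 217.]), 427, -21, 99, 43, -11.3)
(array([141., 198.]), 489, 424, 101, 41, -4.0)
(array([348., 175.]), 587, -342, 86, 45, -0.1)
(array([272., 173.]), 590, -59, 83, 45, 1.1)
(array([329., 176.]), 584, -270, 135, 26, 0.2)
(array([319., 175.]), 585, -232, 139, 26, 0.3)
(array([308., 175.]), 586, -194, 136, 27, -1.1)
(array([298., 175.]), 587, -154, 139, 26, 0.6)
(array([287., 174.]), 586, -116, 139, 28, -1.0)
(array([211., 171.]), 592, 155, 297, 171, 89.1)
(array([134., 152.]), 660, 461, 54, 53, 58.0)
(array([ 20., 157.]), 624, 904, 173, 165, 10.6)
(array([212., 124.]), 780, 174, 76, 63, 41.7)
(array([280., 123.]), 780, -85, 224, 122, 89.1)
scene
(array([179., 372.]), 982, 38, 92, 52, -65.9)
(array([143., 354.]), 994, -54, 88, 64, 89.3)
(array([273., 309.]), 772, 174, 63, 62, 23.5)
(array([402., 306.]), 641, 459, 59, 53, -28.0)
(array([182., 272.]), 780, -87, 237, 123, 88.9)
(array([399., 252.]), 490, 425, 100, 43, -3.3)
(array([303., 253.]), 572, 144, 303, 152, 89.1)
(array([337., 225.]), 482, 248, 91, 15, 88.9)
(array([354., 207.]), 399, 277, 98, 41, 15.3)
(array([223., 199.]), 533, -89, 89, 47, -0.9)
(array([207., 202.]), 557, -129, 129, 26, 3.6)
(array([197., 197.]), 556, -163, 128, 30, -0.3)
(array([186., 193.]), 556, -202, 127, 31, -0.3)
(array([175., 189.]), 555, -242, 128, 31, -0.3)
(array([108., 183.]), 620, -447, 97, 11, -3.3)
(array([263., 180.]), 422, -5, 81, 21, -1.8)
(array([164., 185.]), 555, -280, 127, 29, -1.1)
(array([142., 170.]), 537, -378, 94, 49, -0.7)
(array([142.,  86.]), 176, -622, 218, 148, 17.4)
(array([13., 87.]), 374, -1103, 259, 105, 47.5)
(array([375.,  52.]), -410, 155, 311, 98, 2.6)
(array([352.,  38.]), -468, 35, 138, 36, 7.9)
(array([247.,  15.]), -468, -488, 222, 141, -89.6)
```

View pics/crop.png

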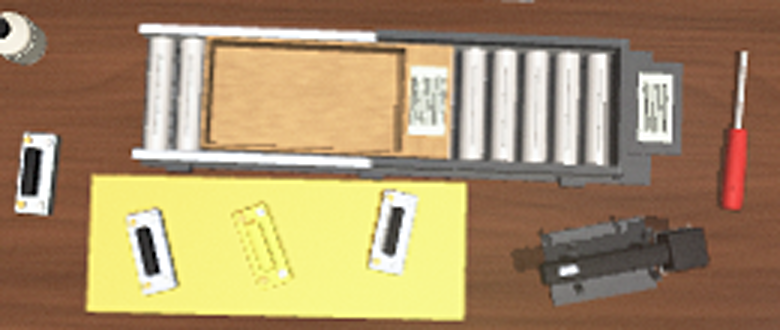

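View pics/w0.png

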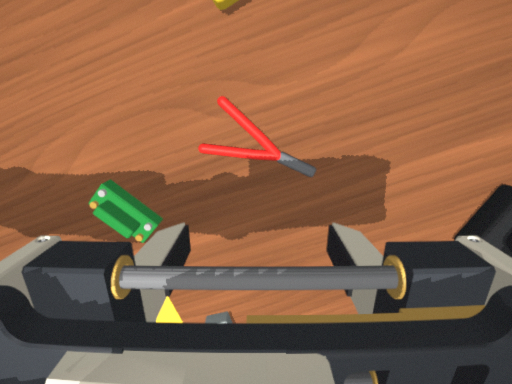

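The crop confirms three grey modules with black handles at crop px (35,172), (150,250) and (393,232). The flat yellow one at (262,245) and the other yellow and green ones are decoys. The wrist view shows the green decoy (125,210), pliers and a yellow object hidden under the gripper. Next I'll measure the track, carton and cradle, and move off so the hidden corner shows.

```bash
cat >> h.py <<'E'
def st():
    s=arm.observe(); M=R.from_rotvec(s['ee_rot']).as_matrix()
    return np.array(s['position']),np.degrees(np.arctan2(M[1,1],M[0,1])),s,M
def go(x,y,z,yaw):
    "units row to go to TCP x,y,z with tool-y at yaw deg (mod 180), tool straight down"
    p,yw,s,M=st(); dy=(yaw-yw+90)%180-90; yt=yw+dy; c,k=np.cos(np.radians(yt)),np.sin(np.radians(yt))
    T=np.array([[k,c,0],[-c,k,0],[0,0,-1]])
    T=np.array([[k,c,0],[-c,k,0],[0,0,-1.]]);
    w=np.degrees(R.from_matrix(T@M.T).as_rotvec())/5
    print('t',round(s['clock'],2),'pos',p.round(4),'yaw',round(yw,1),'row',w.round(2),((np.array([x,y,z])-p)/0.04).round(2))
E
python3 - <<'E'
from det import *
import pickle
D=pickle.load(open('d0.pkl','rb'))
for n,uc,ub in(('top',(272,173),(348,175)),('scene',(223,199),(142,170))):
    d=D[n]
    for z,u in((.105,uc),(.097,ub)):
        for o in modules(d,z):
            if np.abs(o[0]-u).max()<3: print(n,z,o)
    hsv=cv2.cvtColor(d['pixels'],cv2.COLOR_RGB2HSV)
    m=((hsv[...,0]>8)&(hsv[...,0]<24)&(hsv[...,1]>60)&(hsv[...,2]>150)).astype(np.uint8)
    for c in cv2.findContours(m,cv2.RETR_EXTERNAL,cv2.CHAIN_APPROX_NONE)[0]:
        if cv2.contourArea(c)>600:
            W=np.array([onz(d,u,v,.105)[:2] for u,v in c[:,0]],np.float32)*1000; print('brown',c[:,0].mean(0),cv2.minAreaRect(W))
go(.49,.4245,.2,86); go(.49,.4245,.03,86)
print([o['position'] for o in [arm.observe()]])
E
```

```text
top 0.105 (array([272., 173.]), 579, -56, 78, 42, 1.1)
top 0.097 (array([348., 175.]), 577, -325, 82, 43, -0.1)
brown [238.49576271 171.70762712] ((580.7392578125, 61.08213806152344), (292.9726867675781, 133.29904174804688), 88.80508422851562)
scene 0.105 (array([223., 199.]), 579, -58, 81, 43, -0.9)
scene 0.097 (array([142., 170.]), 577, -326, 86, 45, -0.7)
brown [302.82655502 200.68301435] ((525.5739135742188, 143.11192321777344), (485.56890869140625, 253.3282928466797), 89.83411407470703)
brown [421.86283186  68.9380531 ] ((-253.4813232421875, 349.0409240722656), (245.10206604003906, 243.6118927001953), 0.28902870416641235)
brown [250.82377049  29.19672131] ((-260.6500244140625, -344.6534423828125), (312.9479675292969, 279.3969421386719), 86.3764419555664)
brown [453.83646113  31.83646113] ((-612.791015625, 402.3800048828125), (457.232666015625, 410.7538757324219), 11.10855770111084)
brown [272.10674157   4.24719101] ((-433.499267578125, -341.3693542480469), (142.2834014892578, 386.5155029296875), 22.321855545043945)Traceback (most recent call last):
  File "<stdin>", line 14, in <module>
  File "h.py", line 29, in go
    w=np.degrees(R.from_matrix(T@M.T).as_rotvec())/5
                 ~~~~~~~~~~~~~^^^^^^^
  File "scipy/spatial/transform/_rotation.pyx", line 1143, in scipy.spatial.transform._rotation.Rotation.from_matrix
ValueError: Non-positive determinant (left-handed or null coordinate frame) in rotation matrix 0: [[-9.19618470e-01  3.92812708e-01 -2.16806645e-04]
 [ 3.92812682e-01  9.19617766e-01 -1.16708538e-03]
 [ 2.59066727e-04  1.15843768e-03  9.99999295e-01]].
```

Request:
drive_tool(
  targets=[
    [0,0,3.0,7.1,-4.2,-0.6,0.6],
    [0,0,3.0,7.1,-4.2,-0.6,0.6],
    [0,0,3.0,7.1,-4.2,-0.6,0.6],
    [0,0,3.0,7.1,-4.2,-0.6,0.6],
    [0,0,3.0,7.1,-4.2,-0.6,0.6],
  ],
)

```text
clock: 0.65
position: [0.4209, 0.4622, 0.2083]
ee_rot: [-0.113, -3.139, 0.0]
force: [1.5, 0.5, 0.9]
width: 0.63
gripper_force: 0.0
```

```bash
sed -i '/^    T=np.array(\[\[k,c,0\],\[-c,k,0\],\[0,0,-1\]\])$/d; s/T=np.array(\[\[k,c,0\],\[-c,k,0\],\[0,0,-1.\]\]);/T=np.array([[-k,c,0],[c,k,0],[0,0,-1.]])/' h.py
python3 - <<'E'
from det import *
go(.49,.4245,.2,86)
d=snap('top'); 
for o in modules(d):
    if 90<o[3]<110: print(o)
d=snap('wrist')
for o in modules(d): 
    if 85<o[3]<140: print('w',o)
E
```

```text
t 0.65 pos [0.4209 0.4622 0.2083] yaw 85.9 row [ 0.   -0.    0.02] [ 1.73 -0.94 -0.21]
(array([180., 224.]), 396, 277, 100, 43, 15.5)
(array([261., 217.]), 427, -21, 99, 43, -11.3)
(array([103., 214.]), 425, 567, 101, 45, -13.5)
(array([141., 197.]), 490, 423, 99, 41, -2.7)
w (array([ 71., 382.]), 817, 58, 111, 12, -88.4)
w (array([241., 215.]), 491, 427, 97, 42, -3.3)
w (array([125., 153.]), 397, 280, 98, 41, 15.2)
```

Request:
drive_tool(
  targets=[
    [0,0,0.1,1.74,-0.9,-2.2,0.5],
    [0,0,0.1,1.74,-0.9,-2.2,0.5],
    [0,0,0.1,1.74,-0.9,-2.2,0.5],
    [0,0,0.1,1.74,-0.9,-3.6,0.5],
    [0,0,0.1,1.74,-0.9,-3.6,0.5],
  ],
)

```text
clock: 1.25
position: [0.4861, 0.4251, 0.0596]
ee_rot: [-0.1, -3.134, 0.01]
force: [-2.5, 0.4, -0.7]
width: 0.501
gripper_force: 0.0
```

```bash
python3 - <<'E'
from det import *
d=snap('wrist','w1.png')
for o in modules(d): 
    if 60<o[3]<140: print('w',o)
go(.4905,.426,.031,86.7)
print(proj(d,[.4905,.426,.056]))
E
```

```text
w (array([ 71., 382.]), 668, 213, 63, 6, -87.3)
w (array([259., 212.]), 486, 427, 88, 39, -3.5)
w (array([ 51., 102.]), 398, 280, 98, 43, 14.0)
t 1.3 pos [0.4863 0.4262 0.0613] yaw 86.4 row [ 0.05 -0.06  0.06] [ 0.1  -0.01 -0.76]
(np.float64(257.5781129666196), np.float64(239.2888077647042))
```

View pics/w1.png

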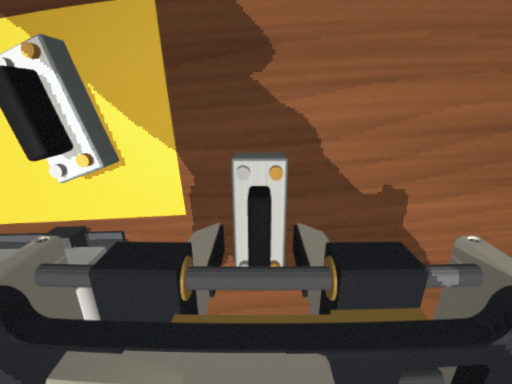

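The wrist view shows module A centred between the fingers, handle at about (259,225). I'll descend and grip.

Request:
drive_tool(
  targets=[
    [0,0,0,0.1,0,-0.75,0.5],
    [0,0,0,0.1,0,-0.75,0.5],
    [0,0,0,0.1,0,-0.75,0],
    [0,0,0,0.1,0,-0.75,0],
    [0,0,0,0.1,0,-0.75,0],
  ],
  force=30,
)

```text
clock: 1.8
position: [0.4935, 0.4285, 0.0365]
ee_rot: [0.099, 3.138, 0.003]
force: [-0.5, -0.8, -0.0]
width: 0.291
gripper_force: 0.0
```

Request:
drive_tool(
  targets=[
    [0,0,0,0,0,0,0],
    [0,0,0,0,0,0,0],
    [0,0,0,0,0,1.2,0],
    [0,0,0,0,0,2.4,0],
    [0,0,0,0,0,3,0],
  ],
)

```text
clock: 2.3
position: [0.4941, 0.4286, 0.1589]
ee_rot: [0.1, 3.137, 0.006]
force: [0.1, -0.3, -2.3]
width: 0.168
gripper_force: 30.0
```

```bash
python3 - <<'E'
from det import *
go(.580,.008,.15,89.2)
s=arm.observe(); print(s['width']*92,s['gripper_force'],s['force'])
E
```

```text
t 2.3 pos [0.4941 0.4286 0.1589] yaw 86.4 row [-0.04  0.04  0.57] [  2.15 -10.52  -0.22]
15.414564020209264 29.998051822185516 [ 0.13820206 -0.32514672 -2.3477506 ]
```

Request:
drive_tool(
  targets=[
    [0,0,0.5,1.1,-5.2,0.15,0],
    [0,0,0.5,1.1,-5.2,0.15,0],
    [0,0,0.5,1.1,-5.2,0.15,0],
    [0,0,0.5,1.1,-5.2,0.15,0],
    [0,0,0.5,1.1,-5.2,0.15,0],
  ],
)

```text
clock: 2.8
position: [0.5385, 0.2119, 0.1609]
ee_rot: [0.044, 3.141, -0.006]
force: [1.4, -0.2, -2.6]
width: 0.175
gripper_force: 30.0
```

Request:
drive_tool(
  targets=[
    [0,0,0,1.1,-5.3,0,0],
    [0,0,0,1.1,-5.3,0,0],
    [0,0,0,1.1,-5.3,0,0],
    [0,0,0,1.1,-5.3,0,0],
    [0,0,0,1.1,-5.3,0,0],
  ],
)

```text
clock: 3.3
position: [0.5814, 0.0006, 0.1607]
ee_rot: [0.042, 3.141, -0.005]
force: [-0.3, -0.8, -2.4]
width: 0.173
gripper_force: 30.0
```

Request:
drive_tool(
  targets=[
    [0,0,0,0,0,0,0],
  ],
)

```text
clock: 3.4
position: [0.5812, 0.0033, 0.1606]
ee_rot: [-0.041, -3.141, 0.003]
force: [-0.5, -0.7, -1.9]
width: 0.171
gripper_force: 30.0
```

```bash
python3 - <<'E'
from det import *
go(.583,.008,.095,89.2)
s=arm.observe(); print(s['width']*92,s['gripper_force'],s['force'])
d=snap('top')
for o in modules(d):
    if 90<o[3]<110: print(o)
E
```

```text
t 3.4 pos [0.5812 0.0033 0.1606] yaw 88.5 row [ 0.02 -0.    0.14] [ 0.04  0.12 -1.64]
15.734369967033539 29.997485876083374 [-0.53361454 -0.68011605 -1.90846319]
(array([180., 224.]), 396, 277, 100, 44, 14.8)
```

Request:
drive_tool(
  targets=[
    [0,0,0.14,0.04,0.12,-0.8,0],
    [0,0,0.14,0.04,0.12,-1.3,0],
    [0,0,0.14,0.04,0.12,-1.5,0],
    [0,0,0.14,0.04,0.12,-1.65,0],
    [0,0,0.14,0.04,0.12,-1.65,0],
  ],
)

```text
clock: 3.95
position: [0.5828, 0.0135, 0.095]
ee_rot: [0.01, 3.141, 0.001]
force: [0.7, -1.1, -2.1]
width: 0.174
gripper_force: 30.0
```

```bash
python3 - <<'E'
from det import *
go(.583,.008,.095,89.2)
s=arm.observe(); print(s['width']*92,s['gripper_force'],s['force'])
d=snap('wrist','w2.png')
E
```

```text
t 3.95 pos [0.5828 0.0135 0.095 ] yaw 89.6 row [-0.01  0.   -0.09] [ 0.   -0.14  0.  ]
16.03528447345353 29.999670088291168 [ 0.67630035 -1.11038161 -2.05047513]
```

View pics/w2.png

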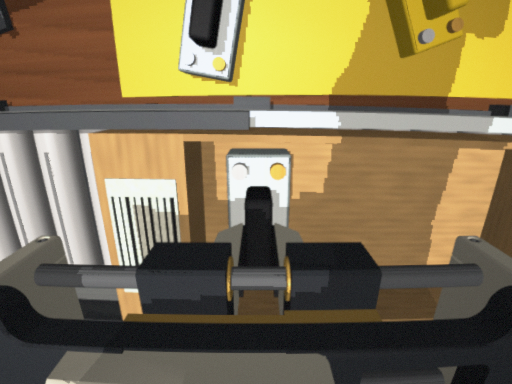

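Module A is in the carton next to the deck at (260,190), square to the walls. I'll lower it the last few mm and release.

Request:
drive_tool(
  targets=[
    [0,0,0,0,-0.1,-0.05,0],
    [0,0,0,0,-0.1,-0.05,0],
    [0,0,0,0,-0.1,-0.05,0],
  ],
)

```text
clock: 4.3
position: [0.5834, 0.0088, 0.0942]
ee_rot: [0.011, 3.139, 0.001]
force: [-2.6, 1.3, 8.2]
width: 0.172
gripper_force: 30.0
```

Request:
drive_tool(
  targets=[
    [0,0,0,0,0,0,0.38],
    [0,0,0,0,0,0,0.38],
    [0,0,0,0,0,0,0.38],
    [0,0,0,0,0,0.8,0.38],
    [0,0,0,0,0,1.6,0.4],
  ],
)

```text
clock: 4.8
position: [0.5818, 0.0081, 0.1565]
ee_rot: [-0.012, -3.139, 0.001]
force: [0.8, -0.2, 0.5]
width: 0.394
gripper_force: 0.0
```

```bash
python3 - <<'E'
from det import *
s=arm.observe(); print(s['width']*92,s['gripper_force'],s['force'])
d=snap('wrist')
for o in modules(d): 
    if 50<o[3]<140: print('w',o)
go(.3975,.277,.16,105.3)
E
```

```text
36.26447317684951 0.0 [ 0.7979879  -0.18947732  0.53899257]
w (array([ 62., 381.]), 916, -313, 64, 10, -84.1)
w (array([246., 302.]), 750, -10, 79, 38, 89.8)
w (array([188., 200.]), 607, -82, 103, 59, -1.3)
w (array([259., 198.]), 601, 10, 121, 51, -0.4)
w (array([509.,  28.]), 422, 266, 57, 7, 11.2)
w (array([226.,  40.]), 438, -21, 78, 40, -11.0)
t 4.85 pos [0.585  0.0083 0.1625] yaw 89.5 row [-0.02  0.07  3.15] [-4.69  6.72 -0.06]
```

Request:
drive_tool(
  targets=[
    [0,0,-2.15,-3.95,-0.73,0,0.5],
    [0,0,-2.15,-3.95,-0.73,0,0.5],
    [0,0,-2.15,-3.95,-0.73,0,0.5],
    [0,0,-2.15,-3.95,-0.73,-0.8,0.5],
    [0,0,-2.15,-3.95,-0.73,-1.6,0.5],
  ],
)

```text
clock: 5.35
position: [0.4234, -0.0213, 0.0931]
ee_rot: [0.307, 3.124, 0.001]
force: [0.8, -0.2, -0.5]
width: 0.499
gripper_force: 0.0
```

Request:
drive_tool(
  targets=[
    [0,0,0,0,0,0,0.5],
  ],
)

```text
clock: 5.45
position: [0.4222, -0.0211, 0.0905]
ee_rot: [-0.306, -3.122, 0.001]
force: [-0.8, -0.4, 0.7]
width: 0.501
gripper_force: 0.0
```

```bash
python3 - <<'E'
from det import *
d=snap('wrist')
for o in modules(d): 
    if 50<o[3]<140: print('w',o)
go(.427,-.021,.033,78.7)
E
```

```text
w (array([ 65., 382.]), 610, -303, 58, 7, 85.0)
w (array([260., 207.]), 428, -18, 98, 41, -10.3)
t 5.5 pos [ 0.4235 -0.021   0.0919] yaw 78.8 row [ 0.   -0.04 -0.02] [ 0.09  0.   -1.47]
```

Request:
drive_tool(
  targets=[
    [0,0,0.1,0.1,0.04,-0.8,0.5],
    [0,0,0.1,0.1,0.04,-1.45,0.5],
    [0,0,0.1,0.1,0.04,-1.45,0.5],
    [0,0,0.1,0.1,0.04,-1.45,0],
    [0,0,0.1,0.1,0.04,-1.45,0],
  ],
)

```text
clock: 6.0
position: [0.4298, -0.0192, 0.0361]
ee_rot: [0.292, 3.126, 0.001]
force: [0.8, 0.6, -0.4]
width: 0.376
gripper_force: 0.0
```

Request:
drive_tool(
  targets=[
    [0,0,0,0,0,0,0],
    [0,0,0,0,0,0,0],
    [0,0,0,0,0,0,0],
    [0,0,0,0,0,0,0],
  ],
)

```text
clock: 6.4
position: [0.4291, -0.0194, 0.0353]
ee_rot: [0.293, 3.127, 0.0]
force: [-1.2, -1.3, 9.4]
width: 0.174
gripper_force: 30.0
```

Request:
drive_tool(
  targets=[
    [0,0,0,0,0,1,0],
    [0,0,0,0,0,2,0],
    [0,0,0,0,0,3.3,0],
    [0,0,0,0,0,3.3,0],
    [0,0,0,0,0,3.3,0],
  ],
)

```text
clock: 6.9
position: [0.4292, -0.0191, 0.1677]
ee_rot: [0.292, 3.125, 0.001]
force: [-0.6, 0.1, -2.1]
width: 0.166
gripper_force: 30.0
```

```bash
python3 - <<'E'
from det import *
go(.5815,.061,.165,89.2)
s=arm.observe(); print(s['width']*92,s['gripper_force'],s['force'])
E
```

```text
t 6.9 pos [ 0.4292 -0.0191  0.1677] yaw 79.3 row [-0.01  0.03  1.97] [ 3.81  2.   -0.07]
15.286495355075246 29.97785836458206 [-0.55578959  0.14438302 -2.08678952]
```

Request:
drive_tool(
  targets=[
    [0,0,1.95,3.82,2,0,0],
    [0,0,1.95,3.82,2,0,0],
    [0,0,1.95,3.82,2,0,0],
    [0,0,1.95,3.82,2,0,0],
    [0,0,1.95,3.82,2,0,0],
  ],
)

```text
clock: 7.4
position: [0.5827, 0.0631, 0.1638]
ee_rot: [-0.021, -3.139, -0.0]
force: [-0.4, -0.0, -1.7]
width: 0.173
gripper_force: 30.0
```

Request:
drive_tool(
  targets=[
    [0,0,0,0,0,0,0],
    [0,0,0,0,0,0,0],
  ],
)

```text
clock: 7.6
position: [0.5797, 0.0597, 0.1654]
ee_rot: [-0.027, -3.139, 0.001]
force: [-0.4, 0.2, -1.3]
width: 0.172
gripper_force: 30.0
```

```bash
python3 - <<'E'
from det import *
go(.582,.061,.096,89.2)
s=arm.observe(); print(s['width']*92,s['gripper_force'],s['force'])
E
```

```text
t 7.6 pos [0.5797 0.0597 0.1654] yaw 89.0 row [ 0.01 -0.03  0.04] [ 0.06  0.03 -1.73]
15.866899405828764 29.97799426317215 [-0.40367911  0.21606472 -1.31894106]
```

Request:
drive_tool(
  targets=[
    [0,0,0,0.05,0.05,-0.8,0],
    [0,0,0,0.05,0.05,-1.4,0],
    [0,0,0,0.05,0.05,-1.65,0],
    [0,0,0,0.05,0.05,-1.73,0],
    [0,0,0,0.05,0.05,-1.78,0],
  ],
)

```text
clock: 8.1
position: [0.5835, 0.0624, 0.096]
ee_rot: [0.026, 3.141, 0.0]
force: [0.1, 1.1, -1.0]
width: 0.17
gripper_force: 30.0
```

Request:
drive_tool(
  targets=[
    [0,0,0,0,0,0,0],
  ],
)

```text
clock: 8.2
position: [0.5839, 0.0626, 0.0963]
ee_rot: [0.026, 3.14, 0.0]
force: [-0.3, -1.3, -1.7]
width: 0.172
gripper_force: 30.0
```

```bash
python3 - <<'E'
from det import *
go(.582,.061,.096,89.2)
s=arm.observe(); print(s['width']*92,s['gripper_force'],s['force'])
E
```

```text
t 8.2 pos [0.5839 0.0626 0.0963] yaw 89.1 row [-0.    0.02  0.03] [-0.05 -0.04 -0.01]
15.818827224926887 29.9780336022377 [-0.28872051 -1.2564166  -1.6903129 ]
```

Request:
drive_tool(
  targets=[
    [0,0,0,-0.04,-0.03,-0.05,0],
    [0,0,0,-0.04,-0.03,-0.07,0],
    [0,0,0,-0.04,-0.03,-0.07,0],
  ],
)

```text
clock: 8.5
position: [0.5826, 0.0615, 0.0943]
ee_rot: [0.026, 3.139, 0.001]
force: [-2.6, 0.3, 8.6]
width: 0.167
gripper_force: 30.0
```

Request:
drive_tool(
  targets=[
    [0,0,0,0,0,0,0.38],
    [0,0,0,0,0,0,0.38],
    [0,0,0,0,0,0,0.38],
    [0,0,0,0,0,0.8,0.38],
    [0,0,0,0,0,1.6,0.4],
  ],
)

```text
clock: 9.0
position: [0.581, 0.0614, 0.1565]
ee_rot: [-0.025, -3.139, 0.001]
force: [1.1, 0.3, 0.3]
width: 0.391
gripper_force: 0.0
```

```bash
python3 - <<'E'
from det import *
s=arm.observe(); print(s['width']*92,s['gripper_force'],s['force'])
d=snap('top')
for o in modules(d):
    if 90<o[3]<110: print(o)
go(.397,.278,.16,105.3)
E
```

```text
36.00750876964865 0.0 [1.12322094 0.32366723 0.28915444]
(array([180., 224.]), 396, 277, 100, 44, 14.8)
t 9.05 pos [0.5842 0.0618 0.1625] yaw 89.1 row [-0.02  0.06  3.25] [-4.68  5.41 -0.06]
```

Request:
drive_tool(
  targets=[
    [0,0,3.2,-4.7,5.4,0,0.5],
    [0,0,3.2,-4.7,5.4,0,0.5],
    [0,0,3.2,-4.7,5.4,0,0.5],
    [0,0,3.2,-4.7,5.4,0,0.5],
    [0,0,3.2,-4.7,5.4,0,0.5],
  ],
)

```text
clock: 9.55
position: [0.4163, 0.2513, 0.1567]
ee_rot: [-0.411, 3.114, 0.001]
force: [0.4, 0.8, -0.1]
width: 0.502
gripper_force: 0.0
```

Request:
drive_tool(
  targets=[
    [0,0,0,-0.1,0.5,-1.6,0.5],
    [0,0,0,-0.1,0.5,-1.6,0.5],
    [0,0,0,-0.1,0.5,-1.6,0.5],
  ],
)

```text
clock: 9.85
position: [0.4118, 0.2702, 0.0905]
ee_rot: [0.415, -3.11, 0.003]
force: [-0.7, -0.4, -0.2]
width: 0.502
gripper_force: 0.0
```

```bash
python3 - <<'E'
from det import *
d=snap('wrist')
for o in modules(d): 
    if 50<o[3]<140: print('w',o)
go(.397,.278,.034,105.3)
d=snap('top')
for o in modules(d):
    if 90<o[3]<110: print(o)
E
```

```text
w (array([ 65., 382.]), 707, 99, 56, 7, -68.6)
w (array([272., 190.]), 397, 280, 96, 38, 14.7)
t 9.9 pos [0.413  0.2699 0.0919] yaw 105.1 row [ 0.02 -0.02  0.04] [-0.4   0.2  -1.45]
(array([254., 174.]), 587, 8, 101, 45, 1.3)
(array([239., 173.]), 589, 63, 101, 45, 1.4)
```

Request:
drive_tool(
  targets=[
    [0,0,0,-0.38,0.23,-0.4,0.5],
    [0,0,0,-0.38,0.23,-1.2,0.5],
    [0,0,0,-0.38,0.23,-1.45,0.5],
    [0,0,0,-0.38,0.23,-1.45,0],
    [0,0,0,-0.38,0.23,-1.45,0],
  ],
)

```text
clock: 10.45
position: [0.3995, 0.2792, 0.0357]
ee_rot: [-0.41, 3.114, 0.001]
force: [0.4, -0.8, 0.1]
width: 0.375
gripper_force: 0.0
```

Request:
drive_tool(
  targets=[
    [0,0,0,0,0,0,0],
    [0,0,0,0,0,0,0],
    [0,0,0,0,0,0,0],
    [0,0,0,0,0,0,0],
  ],
)

```text
clock: 10.85
position: [0.3991, 0.2794, 0.0354]
ee_rot: [-0.411, 3.113, 0.001]
force: [-0.2, -1.7, 7.8]
width: 0.169
gripper_force: 30.0
```

Request:
drive_tool(
  targets=[
    [0,0,0,0,0,1,0],
    [0,0,0,0,0,2,0],
    [0,0,0,0,0,3.3,0],
    [0,0,0,0,0,3.3,0],
    [0,0,0,0,0,3.3,0],
  ],
)

```text
clock: 11.35
position: [0.3989, 0.2798, 0.1677]
ee_rot: [-0.412, 3.112, 0.002]
force: [-0.2, -0.8, -2.3]
width: 0.176
gripper_force: 3.0
```

```bash
python3 - <<'E'
from det import *
go(.582,.115,.165,89.2)
s=arm.observe(); print(s['width']*92,s['gripper_force'],s['force'])
E
```

```text
t 11.35 pos [0.3989 0.2798 0.1677] yaw 105.1 row [-0.02  0.03 -3.17] [ 4.58 -4.12 -0.07]
16.20299289621003 3.000209257006645 [-0.20492892 -0.77870208 -2.28008977]
```

The grip slackened, so I'll hold still until it recovers and then check.

Request:
drive_tool(
  targets=[
    [0,0,0,0,0,0,0],
    [0,0,0,0,0,0,0],
    [0,0,0,0,0,0,0],
    [0,0,0,0,0,0,0],
    [0,0,0,0,0,0,0],
  ],
  force=30,
)

```text
clock: 11.85
position: [0.3983, 0.2792, 0.1661]
ee_rot: [0.412, -3.114, 0.001]
force: [-0.5, 0.8, -1.6]
width: 0.174
gripper_force: 30.0
```

```bash
python3 - <<'E'
from det import *
go(.582,.115,.165,89.2)
s=arm.observe(); print(s['width']*92,s['gripper_force'],s['force'],s['ft_torque'])
snap('wrist','w3.png')
E
```

```text
t 11.85 pos [0.3983 0.2792 0.1661] yaw 105.1 row [ 0.01 -0.01 -3.17] [ 4.59 -4.1  -0.03]
15.977109295562748 29.999663829803467 [-0.51817073  0.80969701 -1.5519594 ] [0.02618291 0.04080772 0.00183722]
```

View pics/w3.png

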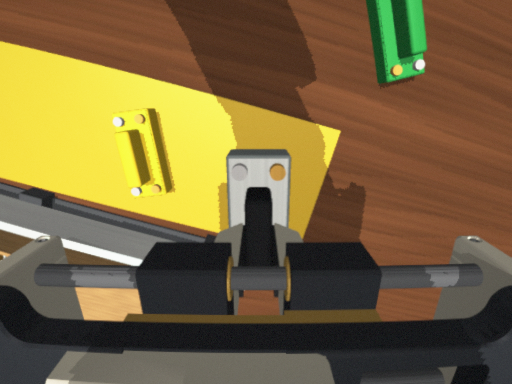

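The module is still held squarely at (260,190), with the same outline as in the earlier grasp. I'll carry on.

Request:
drive_tool(
  targets=[
    [0,0,-3.17,4.6,-4.1,0,0],
    [0,0,-3.17,4.6,-4.1,0,0],
    [0,0,-3.17,4.6,-4.1,0,0],
    [0,0,-3.17,4.6,-4.1,0,0],
    [0,0,-3.17,4.6,-4.1,0,0],
  ],
)

```text
clock: 12.4
position: [0.584, 0.1134, 0.1666]
ee_rot: [0.022, 3.141, -0.0]
force: [-0.1, 0.5, -1.7]
width: 0.174
gripper_force: 30.0
```

Request:
drive_tool(
  targets=[
    [0,0,0,0.05,-0.05,0,0],
    [0,0,0,0.05,-0.05,0,0],
    [0,0,0,0.05,-0.05,0,0],
  ],
)

```text
clock: 12.7
position: [0.5836, 0.1144, 0.1663]
ee_rot: [-0.02, -3.14, -0.001]
force: [-0.5, -0.3, -1.2]
width: 0.169
gripper_force: 30.0
```

```bash
python3 - <<'E'
from det import *
go(.582,.115,.0955,89.2)
s=arm.observe(); print(s['width']*92,s['gripper_force'],s['force'])
E
```

```text
t 12.7 pos [0.5836 0.1144 0.1663] yaw 89.3 row [-0.01 -0.01 -0.02] [-0.04  0.01 -1.77]
15.51173764582571 29.999821186065674 [-0.51113786 -0.29517492 -1.22203337]
```

Request:
drive_tool(
  targets=[
    [0,0,0,-0.04,0,-0.8,0],
    [0,0,0,-0.04,0,-1.4,0],
    [0,0,0,-0.04,0,-1.65,0],
    [0,0,0,-0.04,0,-1.75,0],
    [0,0,0,-0.04,0,-1.8,0],
  ],
)

```text
clock: 13.2
position: [0.583, 0.1141, 0.0951]
ee_rot: [0.02, 3.141, 0.001]
force: [0.7, -0.2, -2.1]
width: 0.174
gripper_force: 30.0
```

Request:
drive_tool(
  targets=[
    [0,0,0,0,0,-0.04,0],
    [0,0,0,0,0,-0.04,0],
  ],
)

```text
clock: 13.4
position: [0.5834, 0.114, 0.0945]
ee_rot: [0.021, 3.14, 0.002]
force: [-2.4, 0.8, 4.0]
width: 0.172
gripper_force: 30.0
```

```bash
python3 - <<'E'
from det import *
go(.582,.115,.0945,89.2)
s=arm.observe(); print(s['width']*92,s['gripper_force'],s['force'])
E
```

```text
t 13.4 pos [0.5834 0.114  0.0945] yaw 89.2 row [-0.01  0.02 -0.01] [-0.04  0.03  0.  ]
15.847907332314925 30.001818537712097 [-2.38557835  0.76042535  3.99001619]
```

Request:
drive_tool(
  targets=[
    [0,0,0,0,0,0,0.38],
    [0,0,0,0,0,0,0.38],
    [0,0,0,0,0,0,0.38],
    [0,0,0,0,0,1.0,0.38],
    [0,0,0,0,0,2.0,0.4],
  ],
)

```text
clock: 13.9
position: [0.582, 0.113, 0.173]
ee_rot: [-0.022, -3.139, 0.001]
force: [0.5, 0.3, 0.1]
width: 0.393
gripper_force: 0.0
```

Request:
drive_tool(
  targets=[
    [0,0,-9,-1.5,4.6,0,0.5],
    [0,0,-9,-1.5,4.6,0,0.5],
    [0,0,-9,-1.5,4.6,0,0.5],
    [0,0,-9,-1.5,4.6,0,0.5],
    [0,0,-9,-1.5,4.6,0,0.5],
  ],
)

```text
clock: 14.4
position: [0.5191, 0.3059, 0.1728]
ee_rot: [-1.156, -2.918, -0.005]
force: [-0.3, 0.5, 1.2]
width: 0.5
gripper_force: 0.0
```

```bash
python3 - <<'E'
from det import *
d=snap('top'); cv2.imwrite('pics/t2.png',cv2.resize(d['pixels'][100:300,40:400,::-1],None,fx=2.2,fy=2.2,interpolation=cv2.INTER_CUBIC))
for o in modules(d):
    if 90<o[3]<110: print(o)
d=snap('scene'); cv2.imwrite('pics/s2.png',d['pixels'][:,:,::-1])
go(.582,.26,.16,0); print(arm.observe()['joints'])
E
```

```text
(array([254., 174.]), 587, 8, 101, 45, 1.3)
(array([239., 173.]), 589, 63, 101, 45, 1.4)
(array([224., 173.]), 588, 119, 101, 45, 1.6)
t 14.5 pos [0.5221 0.299  0.1728] yaw 46.6 row [ 0.   -0.   -9.32] [ 1.5  -0.98 -0.32]
[-0.76749355  0.44693139  0.2247128   1.71365553 -0.11497692  0.99395096
  0.31183139]
```

View pics/t2.png

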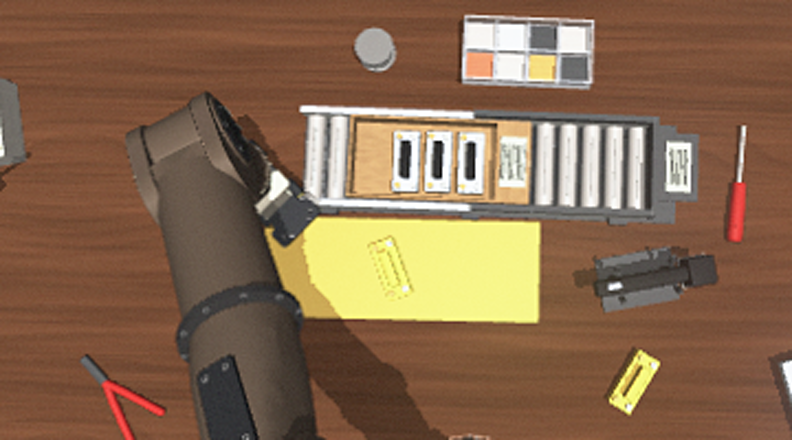

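View pics/s2.png

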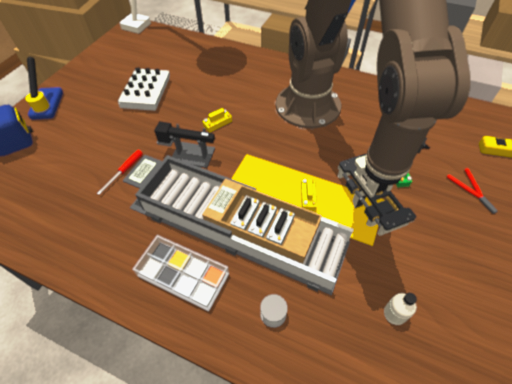

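All three modules sit flat with handles up (t2 px 406/438/470, 160), no fourth grey one is visible in either view, and the bystanders are undisturbed. Next I'll turn the gripper across the track and go behind the carton's end wall.

Request:
drive_tool(
  targets=[
    [0,0,-9.4,1.5,-1.2,0,0.5],
    [0,0,-9.4,1.5,-1.2,0,0.5],
    [0,0,-9.4,1.5,-1.2,0,0.5],
    [0,0,-9.4,1.5,-1.2,0,0.5],
    [0,0,-9.4,1.5,-1.2,0,0.5],
  ],
)

```text
clock: 15.0
position: [0.5838, 0.2468, 0.1731]
ee_rot: [2.156, 2.284, -0.001]
force: [0.2, 0.8, -0.3]
width: 0.503
gripper_force: 0.0
```

Request:
drive_tool(
  targets=[
    [0,0,-2,0,0,0,0.5],
    [0,0,-2,0,0,0,0.5],
    [0,0,-2,0,0,0,0.5],
  ],
)

```text
clock: 15.3
position: [0.5833, 0.248, 0.173]
ee_rot: [2.338, 2.097, -0.001]
force: [0.5, 0.5, -0.3]
width: 0.503
gripper_force: 0.0
```

```bash
python3 - <<'E'
from det import *
go(.583,.25,.082,-0.8); print(arm.observe()['joints'])
E
```

```text
t 15.3 pos [0.5833 0.248  0.173 ] yaw -6.2 row [0.01 0.   1.08] [-0.01  0.05 -2.28]
[-0.79880884  0.52011363  0.46998378  1.64441116 -0.2630236   1.04056606
 -0.35679615]
```

Request:
drive_tool(
  targets=[
    [0,0,1.1,0,0,-1,0.5],
    [0,0,1.1,0,0,-2,0.5],
    [0,0,1.1,0,0,-2.25,0.5],
    [0,0,1.1,0,0,-2.25,0.5],
  ],
)

```text
clock: 15.7
position: [0.5821, 0.2484, 0.0819]
ee_rot: [-2.237, -2.205, 0.005]
force: [-0.0, 1.1, 1.4]
width: 0.499
gripper_force: 0.0
```

Request:
drive_tool(
  targets=[
    [0,0,0,0,-0.2,0,0.5],
    [0,0,0,0,-0.4,0,0.5],
    [0,0,0,0,-0.6,0,0.5],
    [0,0,0,0,-0.8,0,0.5],
    [0,0,0,0,-1.0,0,0.5],
  ],
)

```text
clock: 16.2
position: [0.5833, 0.2099, 0.084]
ee_rot: [-2.239, -2.203, -0.004]
force: [0.2, 5.5, 3.0]
width: 0.501
gripper_force: 2.6
```

```bash
python3 - <<'E'
from det import *
go(.58,.013,.082,-0.8); print(arm.observe()['force'])
d=snap('top')
for o in modules(d,z=.105):
    if 60<o[3]<110 and o[1]>550: print(o)
E
```

```text
t 16.2 pos [0.5833 0.2099 0.084 ] yaw -0.9 row [-0.02  0.02  0.02] [-0.08 -4.92 -0.05]
[0.17626152 5.4953099  3.02775355]
(array([348., 175.]), 576, -323, 82, 42, -0.1)
(array([274., 173.]), 578, -64, 81, 44, -2.1)
(array([255., 174.]), 576, 3, 95, 42, 1.2)
(array([240., 173.]), 578, 54, 97, 43, -1.0)
(array([226., 173.]), 577, 105, 96, 42, 1.6)
(array([212., 124.]), 757, 167, 66, 64, 1.1)
(array([274.,  15.]), 1170, -59, 70, 32, -88.7)
```

Request:
drive_tool(
  targets=[
    [0,0,0,-0.01,-0.3,0,0.5],
    [0,0,0,-0.01,-0.6,0,0.5],
    [0,0,0,-0.02,-0.9,0,0.5],
    [0,0,0,-0.02,-1.2,0,0.5],
    [0,0,0,-0.02,-1.5,0,0.5],
  ],
)

```text
clock: 16.75
position: [0.5822, 0.1504, 0.0835]
ee_rot: [-2.238, -2.204, -0.003]
force: [-0.9, 5.0, 3.3]
width: 0.499
gripper_force: 2.7
```

Request:
drive_tool(
  targets=[
    [0,0,0,-0.01,-0.3,0,0.5],
    [0,0,0,-0.01,-0.6,0,0.5],
    [0,0,0,-0.02,-0.9,0,0.5],
    [0,0,0,-0.02,-1.2,0,0.5],
    [0,0,0,-0.02,-1.5,0,0.5],
  ],
)

```text
clock: 17.25
position: [0.5812, 0.0904, 0.0833]
ee_rot: [-2.237, -2.204, -0.002]
force: [-0.8, 5.9, 3.5]
width: 0.5
gripper_force: 3.1
```

Request:
drive_tool(
  targets=[
    [0,0,0,0,-0.25,0,0.5],
    [0,0,0,0,-0.5,0,0.5],
    [0,0,0,0,-0.75,0,0.5],
    [0,0,0,0,-1.0,0,0.5],
    [0,0,0,0,-1.2,0,0.5],
  ],
)

```text
clock: 17.75
position: [0.5807, 0.0414, 0.083]
ee_rot: [-2.238, -2.203, 0.0]
force: [-1.5, 4.6, 3.0]
width: 0.499
gripper_force: 2.3
```

```bash
python3 - <<'E'
from det import *
go(.581,.0155,.082,-0.8); print(arm.observe()['force'])
d=snap('top')
for o in modules(d,z=.105):
    if 60<o[3]<110 and o[1]>550: print(o)
E
```

```text
t 17.75 pos [0.5807 0.0414 0.083 ] yaw -0.9 row [-0.01 -0.01  0.02] [ 0.01 -0.65 -0.02]
[-1.48271501  4.64201355  2.98154344]
(array([348., 175.]), 576, -323, 82, 42, 0.0)
(array([322., 175.]), 576, -232, 79, 42, 0.3)
(array([302., 175.]), 574, -163, 99, 39, 0.7)
(array([288., 175.]), 575, -112, 96, 42, 0.9)
(array([273., 175.]), 574, -60, 96, 42, 0.9)
(array([211., 124.]), 758, 165, 73, 60, 35.7)
```

Remaining is about 25 mm. I'll push gently until the force rises.

Request:
drive_tool(
  targets=[
    [0,0,0,0,-0.12,0,0.5],
    [0,0,0,0,-0.24,0,0.5],
    [0,0,0,0,-0.36,0,0.5],
    [0,0,0,0,-0.45,0,0.5],
    [0,0,0,0,-0.5,0,0.5],
  ],
)

```text
clock: 18.3
position: [0.581, 0.021, 0.0828]
ee_rot: [-2.239, -2.203, 0.001]
force: [-2.3, 5.4, 0.7]
width: 0.504
gripper_force: 1.9
```

Request:
drive_tool(
  targets=[
    [0,0,0,0,-0.04,0,0.5],
    [0,0,0,0,-0.08,0,0.5],
    [0,0,0,0,-0.12,0,0.5],
  ],
)

```text
clock: 18.6
position: [0.5812, 0.0185, 0.0829]
ee_rot: [-2.237, -2.203, -0.002]
force: [-3.0, 13.7, 0.1]
width: 0.507
gripper_force: 6.2
```

Request:
drive_tool(
  targets=[
    [0,0,0,0,-0.03,0,0.5],
    [0,0,0,0,-0.06,0,0.5],
  ],
)

```text
clock: 18.8
position: [0.5811, 0.0185, 0.0829]
ee_rot: [-2.234, -2.203, -0.004]
force: [-2.3, 18.5, 1.7]
width: 0.501
gripper_force: 9.0
```

Request:
drive_tool(
  targets=[
    [0,0,0,0,0.4,0,0.5],
    [0,0,0,0,0.8,0,0.5],
    [0,0,0,0,0.8,2,0.6],
    [0,0,0,0,0.8,4,0.6],
    [0,0,0,0,0.8,4,0.6],
  ],
)

```text
clock: 19.3
position: [0.5813, 0.0463, 0.2347]
ee_rot: [2.238, 2.203, -0.001]
force: [1.4, 0.2, 0.0]
width: 0.6
gripper_force: 0.0
```

```bash
python3 - <<'E'
from det import *
d=snap('top')
for o in modules(d,z=.105):
    if 60<o[3]<110 and o[1]>550: print(o)
t=onz(d,602/2.2+40,286/2.2+100,.111); h=onz(d,690/2.2+40,271/2.2+100,.111); print(t,h)
yaw=np.degrees(np.arctan2(-(t-h)[0],(t-h)[1])); print(yaw)
c=(t+h)/2; go(c[0],c[1]+.03,.22,yaw)
E
```

```text
(array([348., 175.]), 576, -323, 82, 42, 0.0)
(array([329., 175.]), 575, -256, 81, 42, 0.3)
(array([309., 176.]), 573, -186, 96, 42, 0.4)
(array([294., 175.]), 574, -133, 99, 42, 0.6)
(array([279., 175.]), 574, -83, 97, 42, -1.2)
(array([136., 153.]), 641, 427, 67, 52, 58.9)
(array([208., 120.]), 766, 178, 61, 41, -26.0)
[ 0.38305976 -0.20297696  0.111     ] [ 0.40932679 -0.34143706  0.111     ]
10.741833478677883
t 19.35 pos [0.5853 0.0461 0.2434] yaw -1.0 row [-0.02  0.13  2.34] [-4.73 -7.21 -0.58]
```

The carton is home: label y = −0.256, and −0.256 was expected. On to the scanner.

Request:
drive_tool(
  targets=[
    [0,0,2.3,-4.7,-6,-0.2,0.75],
    [0,0,2.3,-4.7,-6,-0.2,0.75],
    [0,0,2.3,-4.7,-6,-0.2,0.75],
    [0,0,2.3,-4.7,-6,-0.2,0.75],
    [0,0,2.3,-4.7,-6,-0.2,0.75],
  ],
)

```text
clock: 19.85
position: [0.4262, -0.152, 0.2266]
ee_rot: [2.006, 2.416, 0.0]
force: [-0.5, -1.3, 1.2]
width: 0.749
gripper_force: 0.0
```

Request:
drive_tool(
  targets=[
    [0,0,0,0,-0.2,0,0.75],
    [0,0,0,0,-0.2,0,0.75],
    [0,0,0,0,-0.2,0,0.75],
  ],
)

```text
clock: 20.15
position: [0.4282, -0.1577, 0.2266]
ee_rot: [2.006, 2.417, 0.001]
force: [-0.5, 1.2, 0.0]
width: 0.753
gripper_force: 0.0
```

```bash
python3 - <<'E'
from det import *
import pickle
d=snap('wrist'); pickle.dump(d,open('ws.pkl','wb')); cv2.imwrite('pics/w4.png',cv2.resize(d['pixels'][:,:,::-1],(800,600),interpolation=cv2.INTER_CUBIC))
go(.396,-.265,.22,10.7); print(arm.observe()['joints'])
E
```

```text
t 20.2 pos [ 0.4283 -0.1574  0.2264] yaw 10.7 row [0. 0. 0.] [-0.81 -2.69 -0.16]
[-0.22795894  0.15733031  0.53653792  1.99762978 -0.09460308  1.01006233
  0.53986869]
```

View pics/w4.png

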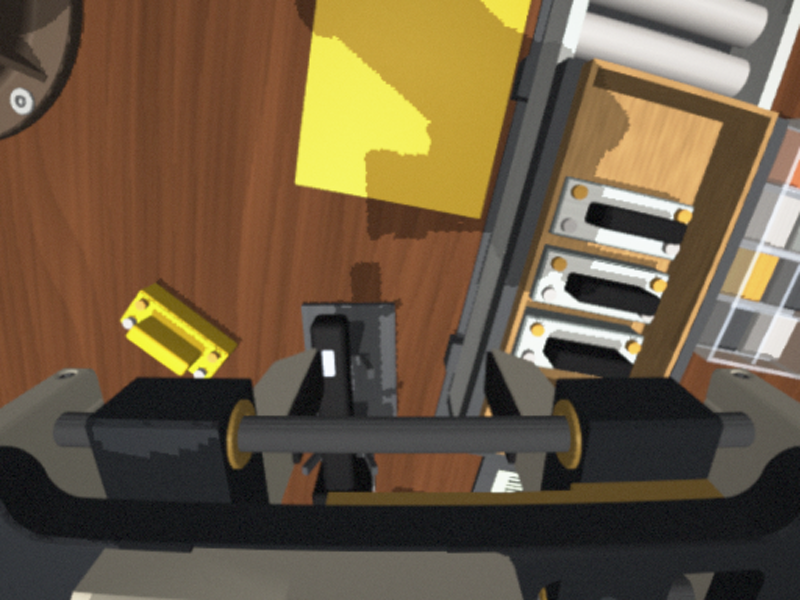

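The wrist view shows the scanner handle: tail end at (331,318), running down to about (344,490), between the fingers but left of centre. The cradle base is at (350,350).

```bash
python3 - <<'E'
from det import *
import pickle
d=pickle.load(open('ws.pkl','rb')); k=512/800
g=cv2.cvtColor(d['pixels'],cv2.COLOR_RGB2GRAY)
for v in(206,215,225,240,250,260): print(v,g[v,192:258].tolist())
print('col',g[196:250,210].tolist())
for z in(.111,):
  a=onz(d,331*k,318*k,z); b=onz(d,337*k,410*k,z); print(a,b,np.degrees(np.arctan2(-(a-b)[0],(a-b)[1])))
E
```

```text
206 [92, 98, 109, 111, 108, 108, 105, 87, 46, 17, 21, 19, 20, 19, 21, 17, 16, 20, 22, 23, 21, 18, 18, 23, 23, 19, 19, 16, 4, 10, 19, 25, 36, 42, 41, 39, 40, 40, 42, 37, 48, 61, 62, 67, 66, 65, 68, 66, 69, 65, 66, 87, 103, 108, 106, 111, 110, 107, 107, 107, 92, 71, 83, 94, 95, 92]
215 [88, 88, 99, 109, 108, 106, 93, 45, 39, 45, 48, 50, 48, 49, 51, 51, 51, 53, 51, 51, 46, 48, 51, 48, 48, 42, 40, 32, 23, 13, 14, 19, 37, 36, 39, 32, 35, 37, 39, 43, 58, 63, 68, 64, 65, 64, 65, 67, 65, 67, 78, 98, 107, 108, 107, 108, 110, 109, 107, 107, 94, 78, 87, 93, 93, 96]
225 [96, 100, 101, 105, 107, 106, 107, 108, 106, 93, 61, 31, 35, 96, 193, 244, 247, 247, 247, 246, 237, 167, 73, 50, 47, 46, 46, 37, 28, 21, 10, 17, 27, 36, 34, 38, 34, 44, 56, 54, 58, 56, 60, 60, 61, 65, 66, 65, 68, 65, 67, 82, 102, 107, 104, 107, 107, 108, 107, 102, 96, 83, 82, 94, 97, 94]
240 [109, 105, 95, 62, 30, 10, 23, 19, 9, 21, 17, 17, 22, 20, 65, 151, 215, 220, 221, 222, 215, 172, 102, 53, 49, 48, 44, 43, 32, 29, 14, 17, 38, 61, 67, 64, 62, 63, 61, 63, 64, 66, 66, 82, 93, 91, 90, 78, 68, 66, 67, 79, 100, 104, 104, 106, 104,
[... 213 characters left out ...]
3, 63, 64, 64, 65, 64, 67, 61, 67, 65, 65, 66, 67, 66, 65, 63, 63, 64, 65, 65, 69, 81, 81, 84]
260 [10, 17, 20, 16, 20, 22, 21, 19, 22, 16, 16, 18, 23, 42, 44, 45, 48, 44, 47, 36, 46, 48, 47, 44, 46, 49, 49, 49, 42, 41, 28, 24, 1, 19, 31, 36, 39, 35, 39, 37, 41, 39, 37, 48, 60, 65, 64, 66, 66, 69, 66, 67, 64, 66, 67, 66, 65, 63, 67, 82, 103, 88, 65, 81, 91, 89]
col [108, 112, 112, 107, 94, 45, 13, 15, 15, 15, 22, 21, 30, 39, 43, 49, 50, 53, 49, 51, 50, 53, 49, 51, 48, 50, 54, 83, 185, 247, 249, 249, 249, 249, 249, 249, 249, 249, 249, 249, 248, 249, 249, 248, 221, 90, 48, 48, 44, 46, 43, 44, 46, 45]
[ 0.38378659 -0.18495141  0.111     ] [ 0.39787932 -0.25853789  0.111     ] 10.841583935110048
```

```bash
python3 - <<'E'
from det import *
import pickle
d=pickle.load(open('ws.pkl','rb'))
P=lambda u,v:onz(d,u,v,.111)
print('w',P(218.5,215)-P(199.5,215),P(222.8,260)-P(204.8,260))
a=P(209,215);b=P(213.8,260);print(a,b,np.degrees(np.arctan2(-(a-b)[0],(a-b)[1])),'tail',P(209,209.3))
E
```

```text
w [0.02086315 0.00395239 0.        ] [0.02100979 0.00405904 0.        ]
[ 0.38244192 -0.199118    0.111     ] [ 0.39525173 -0.25567407  0.111     ] 12.762025089152482 tail [ 0.38157936 -0.19232014  0.111     ]
```

Request:
drive_tool(
  targets=[
    [0,0,0.2,-0.7,-3.1,0,0.75],
    [0,0,0.2,-0.7,-3.1,0,0.75],
    [0,0,0.2,-0.7,-3.1,0,0.75],
    [0,0,0.2,-0.7,-3.1,-1.2,0.75],
    [0,0,0.2,-0.7,-3.1,-1.2,0.75],
  ],
)

```text
clock: 20.7
position: [0.3976, -0.2805, 0.1745]
ee_rot: [-1.981, -2.429, 0.004]
force: [-1.4, 1.0, -0.2]
width: 0.754
gripper_force: 0.0
```

Request:
drive_tool(
  targets=[
    [0,0,0,0,0,0,0.75],
    [0,0,0,0,0,0,0.75],
  ],
)

```text
clock: 20.9
position: [0.4006, -0.282, 0.1797]
ee_rot: [1.983, 2.435, 0.001]
force: [0.3, 0.5, 0.4]
width: 0.748
gripper_force: 0.0
```

```bash
python3 - <<'E'
from det import *
import pickle
d=snap('wrist'); pickle.dump(d,open('ws2.pkl','wb')); cv2.imwrite('pics/w5.png',cv2.resize(d['pixels'][80:280,130:390,::-1],None,fx=3,fy=3,interpolation=cv2.INTER_CUBIC))
go(.400,-.281,.079,11.7)
s=arm.observe(); print(s['force'])
E
```

```text
t 20.95 pos [ 0.4006 -0.2822  0.1799] yaw 11.7 row [0.01 0.02 0.  ] [-0.02  0.03 -2.52]
[0.73347898 0.13937058 0.38416223]
```

View pics/w5.png

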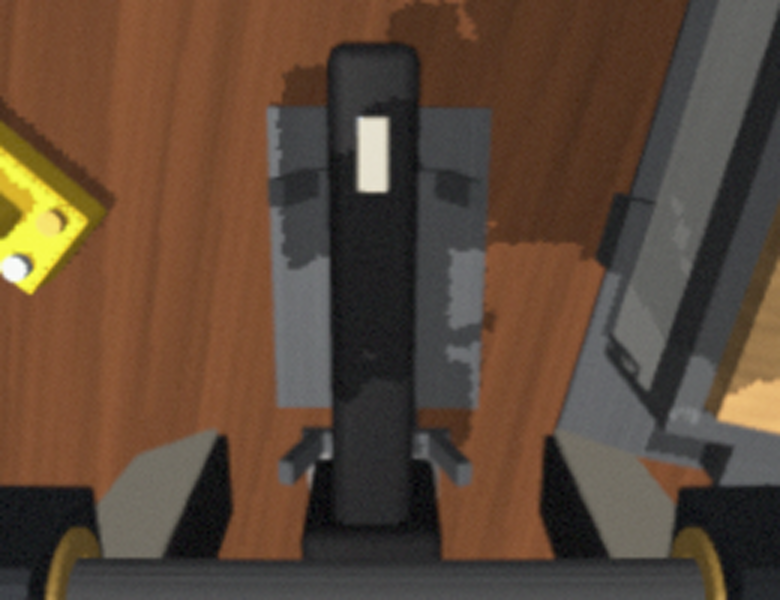

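The crop shows the handle centred at crop column 373 (tail at row 45), with flared front-fork prongs at (305,455) and (445,455). The head is below that, and the base spans rows 108–408. I'll cast these points to get the cradle pose.

```bash
python3 - <<'E'
from det import *
import pickle
d=pickle.load(open('ws2.pkl','rb'))
P=lambda u,v,z:onz(d,130+u/3,80+v/3,z)[:2].round(4)
print('tail L R',P(329,60,.108),P(418,60,.108),'tail mid',P(373,48,.111))
a=P(373,60,.111);b=P(373,500,.111);print(a,b,np.degrees(np.arctan2(-(a-b)[0],(a-b)[1])))
c=[P(267,108,.008),P(491,108,.008),P(480,408,.008),P(279,408,.008)];print('base',c,np.mean(c,0))
print('front prong tops',P(285,475,.107),P(465,475,.107),'head far edge',P(373,525,.117))
E
```

```text
tail L R [ 0.3698 -0.1978] [ 0.3936 -0.1929] tail mid [ 0.381  -0.1924]
[ 0.3816 -0.1954] [ 0.4081 -0.3264] 11.43604183643363
base [array([ 0.3423, -0.2208]), array([ 0.4297, -0.2028]), array([ 0.4563, -0.3298]), array([ 0.3682, -0.348 ])] [ 0.399125 -0.27535 ]
front prong tops [ 0.379  -0.3255] [ 0.4358 -0.3138] head far edge [ 0.4093 -0.3318]
```

Cradle centre is (0.3991, −0.2754) with yaw 11.6°, base 89×130 mm, and the tail agrees within 1 mm. Descending to grip.

Request:
drive_tool(
  targets=[
    [0,0,0,-0.03,0,-0.8,0.65],
    [0,0,0,-0.03,0,-1.6,0.65],
    [0,0,0,-0.03,0,-2.3,0.65],
    [0,0,0,-0.03,0,-2.5,0.65],
    [0,0,0,-0.03,0,-2.5,0.65],
  ],
  force=40,
)

```text
clock: 21.45
position: [0.3983, -0.2823, 0.0787]
ee_rot: [-1.985, -2.434, -0.0]
force: [0.0, 0.3, 0.2]
width: 0.654
gripper_force: 0.0
```

Request:
drive_tool(
  targets=[
    [0,0,0,0,0,0,0.5],
    [0,0,0,0,0,0,0],
    [0,0,0,0,0,0,0],
    [0,0,0,0,0,0,0],
    [0,0,0,0,0,0,0],
  ],
)

```text
clock: 21.95
position: [0.3981, -0.2827, 0.0788]
ee_rot: [1.986, 2.434, 0.0]
force: [-0.7, 0.5, 4.9]
width: 0.28
gripper_force: 40.0
```

```bash
python3 - <<'E'
from det import *
go(.3994,-.283,.079,11.6)
s=arm.observe(); print(s['force'],s['width']*92,s['gripper_force'])
E
```

```text
t 21.95 pos [ 0.3981 -0.2827  0.0788] yaw 11.6 row [0.   0.01 0.01] [ 0.03 -0.01  0.  ]
[-0.66686773  0.47684618  4.88941256] 25.75983862562158 40.00083267688751
```

Request:
drive_tool(
  targets=[
    [0,0,0,0,0,0.3,0],
    [0,0,0,0,0,0.9,0],
    [0,0,0,0,0,1.7,0],
    [0,0,0,0,0,2.6,0],
    [0,0,0,0,0,3.6,0],
  ],
)

```text
clock: 22.45
position: [0.397, -0.2823, 0.2239]
ee_rot: [-1.986, -2.432, 0.001]
force: [2.2, -0.3, -2.2]
width: 0.279
gripper_force: 40.0
```

Request:
drive_tool(
  targets=[
    [0,0,-0.6,1.1,0.65,0.1,0],
    [0,0,-1.2,2.2,1.3,0.1,0],
    [0,0,-1.8,3.3,1.9,0.2,0],
    [0,0,-2.44,4.4,2.5,0.25,0],
    [0,0,-2.44,4.5,2.6,0.25,0],
  ],
)

```text
clock: 22.95
position: [0.5829, -0.173, 0.2324]
ee_rot: [2.227, 2.216, 0.003]
force: [-1.3, 0.5, -2.6]
width: 0.281
gripper_force: 40.0
```

```bash
python3 - <<'E'
from det import *
go(.5778,-.1788,.2328,-.6)
s=arm.observe(); print(s['force'],s['width']*92,s['gripper_force'])
d=snap('wrist'); cv2.imwrite('pics/w6.png',d['pixels'][:,:,::-1]); d=snap('scene'); cv2.imwrite('pics/s3.png',cv2.resize(d['pixels'][80:280,60:330,::-1],None,fx=2.9,fy=2.9,interpolation=cv2.INTER_CUBIC))
E
```

```text
t 22.95 pos [ 0.5829 -0.173   0.2324] yaw -0.3 row [-0.01  0.02 -0.06] [-0.13 -0.15  0.01]
[-1.28835351  0.45686911 -2.56218562] 25.879454204885626 40.00036954879761
```

View pics/s3.png

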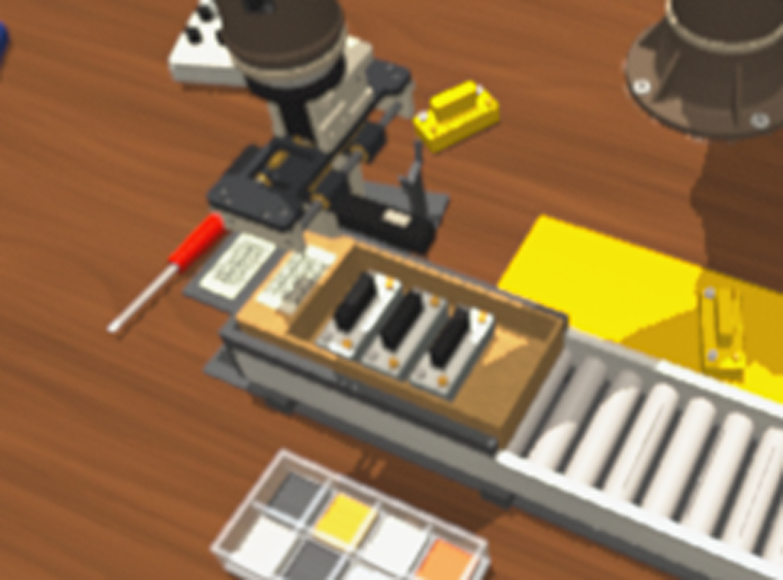

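The scanner is held level with the head over the deck label, and the carton is home with its modules flat. I'll trim the position and hold.

Request:
drive_tool(
  targets=[
    [0,0,-0.06,-0.12,-0.14,0,0],
    [0,0,-0.06,-0.12,-0.14,0,0],
    [0,0,-0.06,-0.12,-0.14,0,0],
    [0,0,-0.06,-0.12,-0.14,0,0],
  ],
)

```text
clock: 23.45
position: [0.5725, -0.185, 0.2328]
ee_rot: [2.241, 2.201, 0.001]
force: [0.2, 0.3, -1.8]
width: 0.278
gripper_force: 40.0
```

```bash
python3 - <<'E'
from det import *
go(.5778,-.1788,.2328,-.6)
s=arm.observe(); print(s['force'],s['width']*92,s['gripper_force'],s['ft_torque'])
E
```

```text
t 23.45 pos [ 0.5725 -0.185   0.2328] yaw -1.0 row [-0.    0.    0.08] [ 0.13  0.15 -0.  ]
[ 0.15590578  0.32678703 -1.76951818] 25.580900543475614 39.99935567378998 [-0.08544434  0.05804263 -0.0393404 ]
```

Request:
drive_tool(
  targets=[
    [0,0,0.08,0.13,0.15,0,0],
    [0,0,0.08,0.13,0.15,0,0],
    [0,0,0.08,0.13,0.15,0,0],
    [0,0,0.08,0.13,0.15,0,0],
    [0,0,0.08,0.13,0.15,0,0],
  ],
)

```text
clock: 23.95
position: [0.5783, -0.1783, 0.2324]
ee_rot: [2.232, 2.211, -0.0]
force: [-0.5, -0.2, -2.2]
width: 0.283
gripper_force: 40.0
```

Request:
drive_tool(
  targets=[
    [0,0,0,0,0,0,0],
    [0,0,0,0,0,0,0],
    [0,0,0,0,0,0,0],
    [0,0,0,0,0,0,0],
    [0,0,0,0,0,0,0],
  ],
)

```text
clock: 24.45
position: [0.5784, -0.1782, 0.2324]
ee_rot: [2.232, 2.211, 0.0]
force: [0.6, -0.1, -2.0]
width: 0.281
gripper_force: 40.0
```

```bash
python3 - <<'E'
from det import *
import pickle
go(.5778,-.1788,.2328,-.6)
# window from wrist/scene check
d=snap('scene'); p,yw,s,M=st()
T=np.radians(yw); o=p+np.array([np.sin(T)*.0777,-np.cos(T)*.0777,-.0278]); print('window est',o.round(4))
print('head top px pred',[np.round(proj(d,o+[a,b,.066])) for a in(-.023,.023) for b in(-.022,.022)])
for o2 in modules(d,z=.105):
    if 60<o2[3]<110 and o2[1]>500 and o2[2]<-150: print(o2)
E
```

```text
t 24.45 pos [ 0.5784 -0.1782  0.2324] yaw -0.5 row [ 0.    0.   -0.01] [-0.01 -0.01  0.01]
window est [ 0.5776 -0.2559  0.2047]
head top px pred [array([145., 126.]), array([159., 131.]), array([134., 138.]), array([149., 144.])]
(array([185., 189.]), 588, -176, 99, 39, -1.6)
(array([108., 183.]), 658, -383, 88, 10, -3.3)
(array([162., 175.]), 575, -256, 81, 43, 0.7)
(array([142., 171.]), 583, -320, 85, 45, -0.9)
```

In position: the window is 0.0997 above the label and within 2 mm of it. Holding.

Request:
drive_tool(
  targets=[
    [0,0,0,0,0,0,0],
    [0,0,0,0,0,0,0],
    [0,0,0,0,0,0,0],
    [0,0,0,0,0,0,0],
    [0,0,0,0,0,0,0],
  ],
)

```text
clock: 25.0
position: [0.5784, -0.1782, 0.2324]
ee_rot: [2.232, 2.211, 0.0]
force: [0.1, 0.5, -2.7]
width: 0.281
gripper_force: 40.0
```

Request:
drive_tool(
  targets=[
    [0,0,0,0,0,0,0],
    [0,0,0,0,0,0,0],
    [0,0,0,0,0,0,0],
    [0,0,0,0,0,0,0],
    [0,0,0,0,0,0,0],
  ],
)

```text
clock: 25.5
position: [0.5783, -0.1782, 0.2324]
ee_rot: [-2.232, -2.211, -0.0]
force: [-0.2, -0.6, -2.3]
width: 0.284
gripper_force: 40.0
```

Request:
drive_tool(
  targets=[
    [0,0,0,0,0,0,0],
    [0,0,0,0,0,0,0],
    [0,0,0,0,0,0,0],
    [0,0,0,0,0,0,0],
    [0,0,0,0,0,0,0],
  ],
)

```text
clock: 26.0
position: [0.5784, -0.1782, 0.2325]
ee_rot: [2.232, 2.211, 0.0]
force: [-0.1, 0.4, -2.1]
width: 0.28
gripper_force: 40.0
```

Request:
drive_tool(
  targets=[
    [0,0,0,0,0,0,0],
    [0,0,0,0,0,0,0],
    [0,0,0,0,0,0,0],
    [0,0,0,0,0,0,0],
    [0,0,0,0,0,0,0],
  ],
)

```text
clock: 26.5
position: [0.5784, -0.1782, 0.2324]
ee_rot: [2.232, 2.211, 0.0]
force: [-0.7, -0.0, -2.1]
width: 0.284
gripper_force: 40.0
```

Request:
drive_tool(
  targets=[
    [0,0,0,0,0,0,0],
    [0,0,0,0,0,0,0],
    [0,0,0,0,0,0,0],
    [0,0,0,0,0,0,0],
    [0,0,0,0,0,0,0],
  ],
)

```text
clock: 27.0
position: [0.5783, -0.1782, 0.2324]
ee_rot: [2.232, 2.211, 0.0]
force: [-0.7, 0.2, -1.5]
width: 0.278
gripper_force: 40.0
```

Request:
drive_tool(
  targets=[
    [0,0,0,0,-0.6,0,0],
    [0,0,0,0,-1.2,-0.1,0],
    [0,0,0,-0.02,-1.74,-0.2,0],
    [0,0,0,-0.02,-1.74,-0.2,0],
    [0,0,0,-0.02,-1.74,-0.2,0],
  ],
)

```text
clock: 27.5
position: [0.5773, -0.2481, 0.2243]
ee_rot: [-2.233, -2.209, 0.0]
force: [0.5, -0.0, -1.9]
width: 0.28
gripper_force: 40.0
```

Request:
drive_tool(
  targets=[
    [0,0,0,0,0,0,0],
    [0,0,0,0,0,0,0],
    [0,0,0,0,0,0,0],
  ],
)

```text
clock: 27.8
position: [0.5779, -0.2469, 0.2245]
ee_rot: [-2.23, -2.212, -0.001]
force: [1.1, 0.2, -1.9]
width: 0.281
gripper_force: 40.0
```

```bash
python3 - <<'E'
from det import *
go(.5775,-.2478,.2248,-.6)
s=arm.observe(); print(s['force'],s['width']*92,s['gripper_force'])
E
```

```text
t 27.8 pos [ 0.5779 -0.2469  0.2245] yaw -0.5 row [-0.    0.   -0.03] [-0.01 -0.02  0.01]
[ 1.10005592  0.17808643 -1.88874245] 25.882129061574673 39.999101758003235
```

Request:
drive_tool(
  targets=[
    [0,0,0,0,0,0,0],
    [0,0,0,0,0,0,0],
    [0,0,0,0,0,0,0],
    [0,0,0,0,0,0,0],
    [0,0,0,0,0,0,0],
  ],
)

```text
clock: 28.3
position: [0.5775, -0.2478, 0.2244]
ee_rot: [2.232, 2.211, -0.0]
force: [0.2, 0.0, -2.4]
width: 0.275
gripper_force: 40.0
```

Request:
drive_tool(
  targets=[
    [0,0,0,0,0,0,0],
    [0,0,0,0,0,0,0],
    [0,0,0,0,0,0,0],
    [0,0,0,0,0,0,0],
    [0,0,0,0,0,0,0],
  ],
)

```text
clock: 28.8
position: [0.5776, -0.2478, 0.2245]
ee_rot: [2.232, 2.211, 0.0]
force: [0.9, 0.1, -2.2]
width: 0.278
gripper_force: 40.0
```

Request:
drive_tool(
  targets=[
    [0,0,0,0,0,0,0],
    [0,0,0,0,0,0,0],
    [0,0,0,0,0,0,0],
    [0,0,0,0,0,0,0],
    [0,0,0,0,0,0,0],
  ],
)

```text
clock: 29.3
position: [0.5776, -0.2478, 0.2245]
ee_rot: [2.232, 2.211, 0.0]
force: [-0.4, 0.6, -1.4]
width: 0.283
gripper_force: 40.0
```

Request:
drive_tool(
  targets=[
    [0,0,0,0,0,0,0],
    [0,0,0,0,0,0,0],
    [0,0,0,0,0,0,0],
    [0,0,0,0,0,0,0],
    [0,0,0,0,0,0,0],
  ],
)

```text
clock: 29.8
position: [0.5776, -0.2478, 0.2245]
ee_rot: [2.232, 2.211, 0.0]
force: [-0.2, 0.9, -2.9]
width: 0.278
gripper_force: 40.0
```

Request:
drive_tool(
  targets=[
    [0,0,0,0,0,0,0],
    [0,0,0,0,0,0,0],
    [0,0,0,0,0,0,0],
    [0,0,0,0,0,0,0],
    [0,0,0,0,0,0,0],
  ],
)

```text
clock: 30.3
position: [0.5776, -0.2478, 0.2245]
ee_rot: [2.232, 2.211, 0.0]
force: [-0.2, -0.3, -2.8]
width: 0.278
gripper_force: 40.0
```

Request:
drive_tool(
  targets=[
    [0,0,0,0,0,0,0],
    [0,0,0,0,0,0,0],
    [0,0,0,0,0,0,0],
    [0,0,0,0,0,0,0],
    [0,0,0,0,0,0,0],
  ],
)

```text
clock: 30.8
position: [0.5776, -0.2478, 0.2244]
ee_rot: [2.232, 2.211, 0.0]
force: [0.0, 1.3, -2.1]
width: 0.281
gripper_force: 40.0
```

Request:
drive_tool(
  targets=[
    [0,0,0.5,-0.9,-0.2,0,0],
    [0,0,1.1,-1.9,-0.4,0,0],
    [0,0,1.8,-2.9,-0.6,0,0],
    [0,0,2.42,-3.9,-0.8,0,0],
    [0,0,2.42,-4.5,-0.9,0,0],
  ],
)

```text
clock: 31.3
position: [0.3942, -0.2847, 0.2246]
ee_rot: [-1.987, -2.433, -0.0]
force: [0.2, -0.9, -1.9]
width: 0.279
gripper_force: 40.0
```

Request:
drive_tool(
  targets=[
    [0,0,0,0,0,0,0],
    [0,0,0,0,0,0,0],
    [0,0,0,0,0,0,0],
    [0,0,0,0,0,0,0],
    [0,0,0,0,0,0,0],
  ],
)

```text
clock: 31.8
position: [0.3982, -0.2836, 0.2242]
ee_rot: [-1.985, -2.435, 0.001]
force: [0.6, -0.5, -2.3]
width: 0.28
gripper_force: 40.0
```

```bash
python3 - <<'E'
from det import *
go(.3983,-.2825,.079,11.6)
s=arm.observe(); print(s['force'],s['width']*92,s['gripper_force'],s['ft_torque'])
E
```

```text
t 31.8 pos [ 0.3982 -0.2836  0.2242] yaw 11.6 row [ 0. -0. -0.] [ 0.    0.03 -3.63]
[ 0.61553998 -0.4739401  -2.34448187] 25.732622395950212 39.99924838542938 [-0.05188387  0.07154919 -0.02469735]
```

Request:
drive_tool(
  targets=[
    [0,0,0,0,0.03,-0.8,0],
    [0,0,0,0,0.03,-1.6,0],
    [0,0,0,0,0.03,-2.2,0],
    [0,0,0,0,0.03,-2.6,0],
    [0,0,0,0,0.03,-2.8,0],
  ],
)

```text
clock: 32.3
position: [0.3972, -0.2821, 0.1109]
ee_rot: [-1.984, -2.433, 0.001]
force: [-0.0, -0.1, -1.8]
width: 0.282
gripper_force: 40.0
```

Request:
drive_tool(
  targets=[
    [0,0,0,0,0,-0.2,0],
    [0,0,0,0,0,-0.4,0],
    [0,0,0,0,0,-0.6,0],
    [0,0,0,0,0,-0.75,0],
    [0,0,0,0,0,-0.8,0],
  ],
)

```text
clock: 32.8
position: [0.3974, -0.2825, 0.08]
ee_rot: [-1.986, -2.434, 0.0]
force: [-0.9, 0.0, -2.1]
width: 0.278
gripper_force: 40.0
```

Request:
drive_tool(
  targets=[
    [0,0,0,0,0,-0.02,0],
    [0,0,0,0,0,-0.02,0],
  ],
)

```text
clock: 33.0
position: [0.3977, -0.2827, 0.0798]
ee_rot: [1.986, 2.434, 0.0]
force: [-0.4, -0.4, -2.5]
width: 0.279
gripper_force: 40.0
```

```bash
python3 - <<'E'
from det import *
go(.3983,-.2825,.079,11.6)
s=arm.observe(); print(s['force'],s['width']*92,s['gripper_force'],s['ft_torque'])
E
```

```text
t 33.0 pos [ 0.3977 -0.2827  0.0798] yaw 11.6 row [0.   0.   0.01] [ 0.02  0.01 -0.02]
[-0.41362997 -0.41565777 -2.46501185] 25.66434505338049 39.999189376831055 [-0.07267836  0.031148    0.04118748]
```

Within 1 mm of the grasp pose and not yet bearing, so I'll lower a touch more, then release.

Request:
drive_tool(
  targets=[
    [0,0,0,0,0,-0.03,0],
    [0,0,0,0,0,-0.03,0],
    [0,0,0,0,0,-0.04,0],
  ],
)

```text
clock: 33.3
position: [0.3979, -0.2828, 0.0788]
ee_rot: [1.986, 2.433, 0.001]
force: [-2.7, 2.7, 16.5]
width: 0.282
gripper_force: 40.0
```

Request:
drive_tool(
  targets=[
    [0,0,0,0,0,0,0.4],
    [0,0,0,0,0,0,0.55],
    [0,0,0,0,0,0,0.62],
    [0,0,0,0,0,0,0.62],
    [0,0,0,0,0,0,0.62],
  ],
)

```text
clock: 33.8
position: [0.3976, -0.2826, 0.078]
ee_rot: [1.986, 2.434, -0.0]
force: [0.2, 0.3, -0.9]
width: 0.61
gripper_force: 0.0
```

```bash
python3 - <<'E'
from det import *
s=arm.observe(); print(s['position'],s['force'],s['width']*92,s['gripper_force'])
E
```

```text
[ 0.39758189 -0.28259899  0.07801011] [ 0.15086161  0.34592413 -0.86762386] 56.15715885204323 0.0
```

Rise straight up, move clear and check everything.

Request:
drive_tool(
  targets=[
    [0,0,0,0,0,0.8,0.62],
    [0,0,0,0,0,1.8,0.62],
    [0,0,0,0,0,2.8,0.62],
    [0,0,0,0,0,3.8,0.62],
    [0,0,0,0,0,4.5,0.62],
  ],
)

```text
clock: 34.3
position: [0.3978, -0.2831, 0.2606]
ee_rot: [1.985, 2.432, 0.001]
force: [0.8, -0.1, -0.2]
width: 0.621
gripper_force: 0.0
```

Request:
drive_tool(
  targets=[
    [0,0,0,0,6,0.5,0.62],
    [0,0,0,0,6,0.5,0.62],
    [0,0,0,0,6,0.5,0.62],
    [0,0,0,0,6,0.5,0.62],
    [0,0,0,0,6,0.5,0.62],
  ],
)

```text
clock: 34.8
position: [0.397, -0.04, 0.2784]
ee_rot: [1.984, 2.435, 0.002]
force: [0.7, 0.1, 0.4]
width: 0.621
gripper_force: 0.0
```

Request:
drive_tool(
  targets=[
    [0,0,0,0,5,0,0.62],
    [0,0,0,0,5,0,0.62],
    [0,0,0,0,5,0,0.62],
    [0,0,0,0,5,0,0.62],
    [0,0,0,0,5,0,0.62],
  ],
)

```text
clock: 35.3
position: [0.3967, 0.164, 0.2779]
ee_rot: [-1.975, -2.442, -0.002]
force: [0.0, -0.0, -0.2]
width: 0.619
gripper_force: 0.0
```

```bash
python3 - <<'E'
from det import *
import pickle
d=snap('top'); cv2.imwrite('pics/t3.png',cv2.resize(d['pixels'][100:300,100:400,::-1],None,fx=2.6,fy=2.6,interpolation=cv2.INTER_CUBIC))
for o in modules(d,z=.105):
    if 60<o[3]<110 and o[1]>550: print(o)
D0=pickle.load(open('d0.pkl','rb'))['top']
a,b=[x['pixels'][200:250,290:375].astype(int) for x in(D0,d)]; print('scanner diff',np.abs(a-b).mean(),np.abs(a-b).max())
E
```

```text
(array([348., 176.]), 576, -323, 82, 42, -0.1)
(array([329., 175.]), 575, -256, 81, 42, 0.1)
(array([309., 176.]), 573, -186, 96, 42, 0.4)
(array([294., 175.]), 575, -133, 96, 42, 0.6)
(array([279., 175.]), 574, -81, 96, 42, 0.8)
(array([211., 124.]), 757, 167, 66, 64, 1.1)
scanner diff 5.782666666666667 66
```

View pics/t3.png

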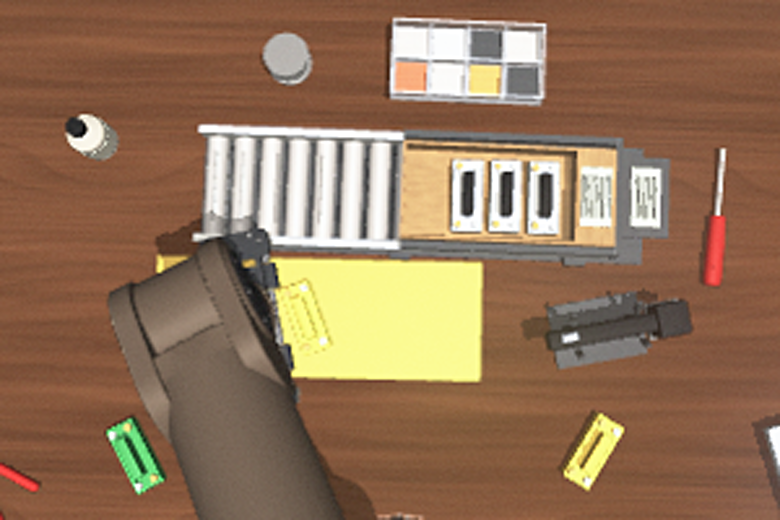

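The last picture shows the carton home against the stop with three modules inside, the scanner back in its cradle as at the start, and the bystanders in place.

```bash
python3 -c "
from cell import arm; print(arm.sign_off())"
```

```text
the job is handed in; nothing more can be done
None
```

The job is handed in: the three grey modules on the bench (no fourth was visible) are packed in the carton and it is home against the end stop; both labels were scanned for over 2 s each, and the scanner is back in its cradle with the other things undisturbed.

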